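# Load a tenoned rail into the drilling jig

## Robot

A 6-joint arm with a two-finger parallel gripper is mounted at the origin on the work surface. World frame = base frame: x ahead of the robot, y to its left, z up, the work surface at z = 0. Lengths are in m, angles in rad, forces in N, time in s.
With the tool pointing down it reaches from about 0.25 to 0.725 m from the base axis. Payload 4 kg.
Tool frame: the origin (TCP) lies at the very end of the fingers, on their centre line; the grasp point (between the pads) lies 19 mm behind it; x points along the fingers, y is the direction in which the jaws open and shut, and the axes are right-handed (so a half turn about x gives the same grasp; the last joint's range is limited). The gripper opens to 85 mm and grips with 20 to 120 N. Pads are 22 mm wide; open, the fingers measure 114 mm over their backs; the gripper's body (76 mm by 85 mm) begins 54 mm behind the grasp point. The pads swing forward as they close: fully open they stand 13 mm farther back than shut.
Start: joints at [-1.151, 0.241, 0.005, 1.335, 0, 1.571], TCP at [0.204, -0.457, 0.231] pointing down, gripper open.
Joint ranges: [-2.72, 2.72], [-1.05, 1.87], [-1.09, 1.28], [-1.99, 2.15], [-1.42, 1.44], [-3.14, 3.14]. Speed limits (rad/s): [2.79, 2.79, 3.14, 3.14, 3.14, 3.14].

## Interface

Orientations are given as a unit quaternion [x, y, z, w].
In Python, from workcell import get_obs, camera, job_done gives the robot as it stands. The module is installed in compiled form; this text tells all that it offers.
- The arm moves only by the tool arm_command, never from a script. Its argument "motion" is a list of rows, each an object of numbers: "x", "y", "z": the shift along the tool's x, y, z in m; "roll": the turn about the tool's x in rad; "fingers": the opening, from 0 (shut) to 1 (fully open). A call has 1 to 20 rows; each row shifts and turns the pose as measured when the row begins, along the tool's axes as they then stand; what a row does not reach is not made up. A row lasts 1/12 s, in which the tool goes at most 41.7 mm and 7.16 degrees, less where a joint would pass 70% of its speed; a pose out of reach is approached as far as the arm can. A call is refused whole if a number of a shift passes 0.0417 or a number of a turn 0.125, either way. A call with a gripper value outside its range is refused whole. The fingers move at their own pace and stop on an object; the grip force is fixed at half the most. Time passes only in rows, so rows that do not move let the fingers close. It gives the time, the measured TCP pose, the force and the opening at its end, in the units of the state.
- get_obs(): the state, without advancing time (a new reading comes with each control period).
- camera(name): name is "scene" or "side" or "wrist"; returns a dict with "frame" (480x640x3 uint8, red, green, blue), "intrinsics" (3x3 intrinsics, pixels), "rvec" (rotation vector, rad) and "tvec" (3), from world to camera coordinates, as OpenCV has them. Camera axes: x right, y down, z forward; pixel columns grow to the right and rows downward; lengths in m; the calibration is good to about 2 mm. A picture is of the moment at which its call begins. There is no depth.
- job_done(): hands the job in, once; it reports no verdict.
The state is a dict: "clock": time; "joint_pos": joint angles; "joint_vel": joint speeds; "tau": joint torques, N m; "eef_pos": TCP position; "tool_rot": TCP orientation; "ft_force": force on the tool from outside, world axes, zero at the start; "ft_torque": the same for the moment, N m; "grip_width": finger opening in m.
Only numpy, scipy, OpenCV 4.12 (cv2) and the standard library are available. Lean on these libraries where they do the work, as an engineer would, in place of code of your own. Each camera call takes 0.05 s, during which the arm holds its last target.

## Task

Lay the tenoned rail flat on the drilling jig with its tenon towards the end stop, and push it fully home: its long side against both dowels and the tip of its tenon against the end stop. Then swing the keeper arm all the way in over the rail, leaving the rail fully home. Leave the other rails and the things on the bench where they are.

Things in the scene. Friction and masses are not known exactly. Their poses are not given: they have to be found in the camera images.
- rail: The tenoned rail: loose pale wooden bar, 0.1-0.2 kg, flat on the bench. Body 60 mm wide (x), 125 long (y from -75 to +50), 24 thick (z). At its +y end a tenon 30 wide, 14 thick, centred in width and thickness, runs on to y = +75. Origin: centre of the underside of the 60 x 150 mm outline. When home its axes are parallel to the jig's and its origin is 18 mm above the jig's origin.
- rail_tip (a point): centre of the end face of the tenon: x = 0, y = +75, z = +12 mm in the rail's frame
- rail_tail (a point): centre of the rail's other, plain end face: x = 0, y = -75, z = +12 mm in the rail's frame
- jig: Drilling jig, fixed to the bench: plywood board 200 mm (x) by 270 mm (y from -140 to +130), 18 mm thick. Origin on its underside, centred under the rail's home place. Two dowels on the +x side and an end stop on the +y side: the rail is pushed towards the jig's +x and +y. A steel post, 26 mm diameter, in the +x, -y corner carries the keeper arm. Nothing else stands on the -x and -y sides.
- jig_stop (a point): Point on the end stop's face where the centre of the tenon tip belongs: jig frame x = 0, y = +75, z = +30 mm; same axes as the jig. The stop is a dark wooden block 60 (x) x 30 (y) mm, 30 mm tall above the board; this face looks to -y.
- jig_dowel_a (a point): Top centre of one upright steel dowel, 12 mm diameter, 18 mm tall above the board: jig frame x = +36, y = -50, z = +36 mm. The rail's +x long side belongs against it (touching line x = +30 mm).
- jig_dowel_b (a point): Top centre of the other upright steel dowel, 12 mm diameter, 18 mm tall above the board: jig frame x = +36, y = +25, z = +36 mm. The rail's +x long side belongs against it (touching line x = +30 mm).
- jig_pivot (a point): point on the keeper's vertical pivot axis, on top of the arm, 53 mm above the bench: x = +75, y = -65, z = +53 mm in the jig's frame
- keeper (a joint): Angle of the keeper (rad), a steel bar 24 mm wide, 8 thick, reaching 104 mm from a vertical pivot. 0: fully in, at its limit, along the jig's -x across the rail's plain end. Grows counter-clockwise from above; pi/2: along the jig's -y, clear of the rail; limit 1.8. Starts at 1.35-1.75. Underside 45 mm above the bench, 3 mm over a rail on the jig. Stays where left; about 1 N at the knob moves it.
- keeper_knob (a point): middle of the round upright black knob on the keeper arm, 92 mm from the pivot axis; 22 mm diameter, 26 mm tall, standing on top of the arm (from 53 to 79 mm above the bench); the point is 66 mm above the bench. The knob is fixed to the arm and turns with it.
- rail_plain: another rail, not wanted: 60 x 150 x 24 mm (x, y, z), both ends plain; origin at the centre of its underside
- rail_short: another rail, not wanted: 60 x 105 x 24 mm (x, y, z), both ends plain; origin at the centre of its underside
- sanding_block: cork sanding block 60 x 100 x 30 mm; origin at the centre of its underside
- iron_weight: flat iron weight 80 x 150 mm, 28 mm thick, with a bridge handle 72 mm high; origin at the centre of its underside
- glue: white bottle, 64 mm diameter, 160 mm tall; origin at the centre of its underside
- mallet: wooden mallet lying flat, 280 mm long along its x, head 65 x 110 x 55 mm at +x; origin under its middle
Not all that is in view belongs to the job. Leave any orange look-alike of the rail alone.

How it is judged:
On the way, in this order (a step that is already met when the one before it is completed fails the run):
1. the tenoned rail is fully home against both dowels and the end stop while the keeper arm is still out (x of rail_tip in the frame of jig_stop between -0.002 and 0.002 m and y of rail_tip in the frame of jig_stop between -0.002 and 0.002 m and z of rail_tip in the frame of jig_stop between -0.003 and 0.003 m and x of rail_tail in the frame of jig_stop between -0.002 and 0.002 m and z of rail_tail in the frame of jig_stop between -0.003 and 0.003 m and value of joint keeper above 1 rad), for 0.2 s.
2. the keeper arm is swung all the way in, the rail still home (x of rail_tip in the frame of jig_stop between -0.002 and 0.002 m and y of rail_tip in the frame of jig_stop between -0.002 and 0.002 m and z of rail_tip in the frame of jig_stop between -0.003 and 0.003 m and x of rail_tail in the frame of jig_stop between -0.002 and 0.002 m and z of rail_tail in the frame of jig_stop between -0.003 and 0.003 m and value of joint keeper below 0.12 rad), for 0.2 s.
At the end, for the whole second after the job is handed in: The tenoned rail lies flat on the jig, at rest and released: tenon tip within 2 mm of the end stop, both ends within 2 mm of the home line along the dowels and within 3 mm of home height; the keeper arm within 0.12 rad of fully in; no other thing moved over 30 mm (all of step 2 and linear speed of rail below 0.01 m/s and contact force between rail and the fingers below 0.1 N); the robot touches nothing.
It fails at once if another rail is moved more than 30 mm (distance of any of rail_plain, rail_short from where it was at the start of the episode above 0.03 m).
It fails at once if a bystander on the bench is moved more than 30 mm (distance of any of sanding_block, iron_weight, glue, mallet from where it was at the start of the episode above 0.03 m).
It also fails if it takes over 72 s, if anything falls off the work surface, if the arm or the gripper's body presses on something with over 40 N, if the wrist force passes 120 N, or if a joint passes its speed limit or range.

## Working session

There is one attempt and no reset: what is moved stays moved. The work goes in short steps, Python scripts to look and compute and a tool call to move; the robot and the scene stay as the last step left them, time stands still between calls to the robot, and variables do not carry over. Pictures are saved under pics/ and viewed, and the job is handed in when it is done.

Besides the shell and the picture viewer there is one more tool, called after "Call:" as name([rows], argument=value, ...), one row to a line, values as JSON. arm_command: Moves the arm, as the interface text tells. Its arguments: {"type":"object","properties":{"motion":{"type":"array","items":{"type":"object","properties":{"x":{"type":"number"},"y":{"type":"number"},"z":{"type":"number"},"roll":{"type":"number"},"fingers":{"type":"number"}}}}},"required":["motion"]}

```bash
mkdir -p pics; python3 - <<'E'
from workcell import get_obs, camera
import cv2
o=get_obs()
for k,v in o.items(): print(k,v)
for n in ("scene","side","wrist"):
    c=camera(n); cv2.imwrite(f"pics/{n}0.png",c["frame"][:,:,::-1])
    import numpy as np
    R,_=cv2.Rodrigues(np.array(c["rvec"],float)); print(n,c["intrinsics"],-R.T@np.array(c["tvec"]).ravel(),R[2])
E
```

```text
clock 0.0
joint_pos [-1.15098947e+00  2.41454268e-01  3.68774117e-03  1.33523062e+00
 -4.40617796e-05  1.57081248e+00]
joint_vel [ 0.00034899 -0.00105478 -0.00147343 -0.00053007  0.00091934 -0.00032145]
tau [-2.39560250e-03 -3.72319794e+01  2.52406561e+01  1.69113680e-02
 -3.35023497e-04  6.97295235e-06]
eef_pos [ 0.20350955 -0.45598374  0.23037845]
tool_rot [-0.69140992 -0.14808874  0.69176466 -0.14657318]
ft_force [-0.45598593 -1.07680837  0.21370318]
ft_torque [-0.0204555   0.00605026  0.02017277]
grip_width 0.08513550990553906
scene [[460.0839864    0.         319.72774323]
 [  0.         460.0839864  237.16989217]
 [  0.           0.           1.        ]] [1.01498519 0.2930703  1.1104552 ] [-0.38587409 -0.34406561 -0.85599068]
side [[523.526145     0.         328.34827855]
 [  0.         523.526145   246.00404906]
 [  0.           0.           1.        ]] [0.27919296 0.95476106 1.27442856] [ 0.15804714 -0.66957836 -0.72573131]
wrist [[369.24146989   0.         315.71824933]
 [  0.         369.24146989 236.58166882]
 [  0.           0.           1.        ]] [ 0.27132403 -0.42745324  0.37366318] [-0.26039507 -0.11450139 -0.9586886 ]
```

View pics/scene0.png

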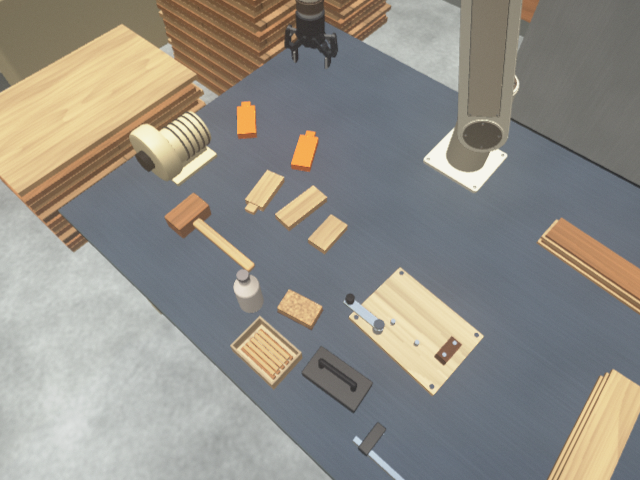

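View pics/side0.png

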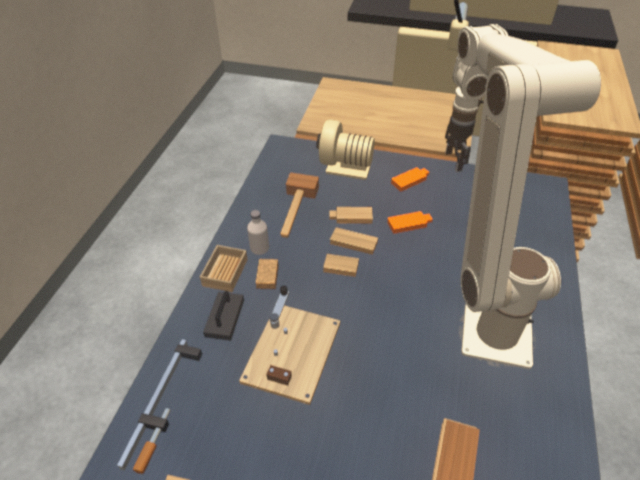

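View pics/wrist0.png

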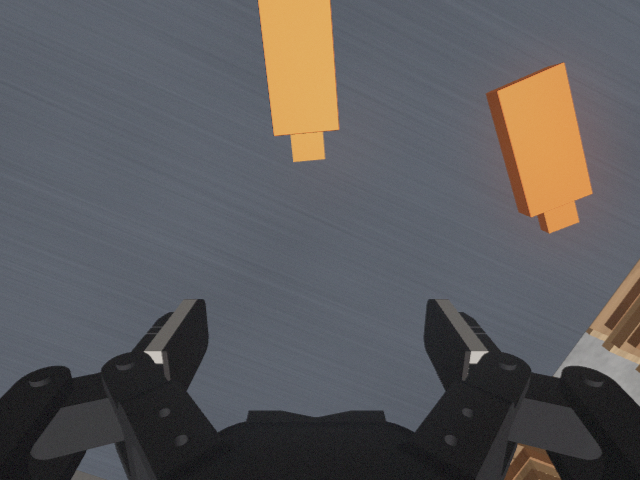

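Candidates: bar at scene (264,190) with a step at (252,208); plain bar (301,207); short bar (328,233); two orange look-alikes (246,120) and (305,150). The first fits (pale, with tenon). I'll check it in crops.

```bash
python3 - <<'E'
import cv2
a=cv2.imread("pics/scene0.png"); 
cv2.imwrite("pics/c_rail.png",cv2.resize(a[160:250,230:350],None,fx=6.6,fy=6.6,interpolation=cv2.INTER_CUBIC))
cv2.imwrite("pics/c_jig.png",cv2.resize(a[260:400,335:490],None,fx=4.2,fy=4.2,interpolation=cv2.INTER_CUBIC))
b=cv2.imread("pics/side0.png"); 
cv2.imwrite("pics/s_rail.png",cv2.resize(b[195:285,310:430],None,fx=6.6,fy=6.6,interpolation=cv2.INTER_CUBIC))
cv2.imwrite("pics/s_jig.png",cv2.resize(b[280:405,230:350],None,fx=4.8,fy=4.8,interpolation=cv2.INTER_CUBIC))
E
```

```text
(no output)
```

View pics/c_rail.png

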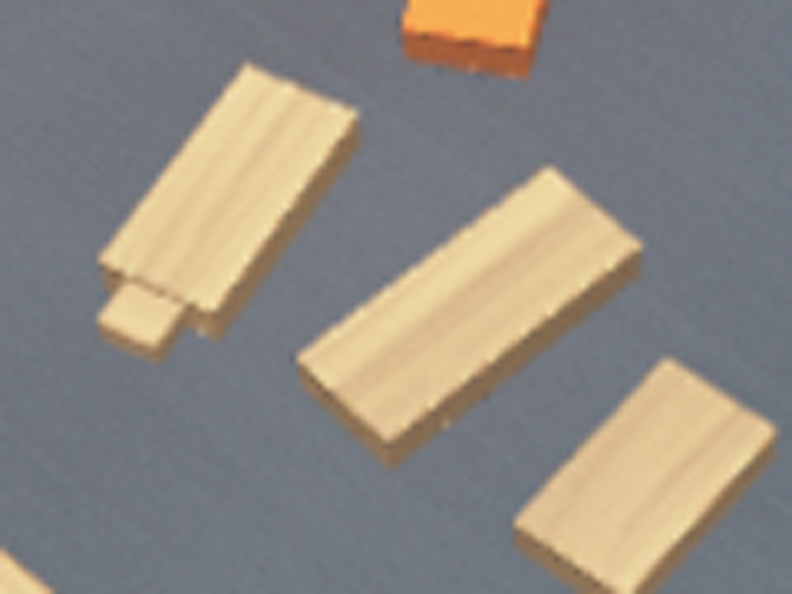

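View pics/c_jig.png

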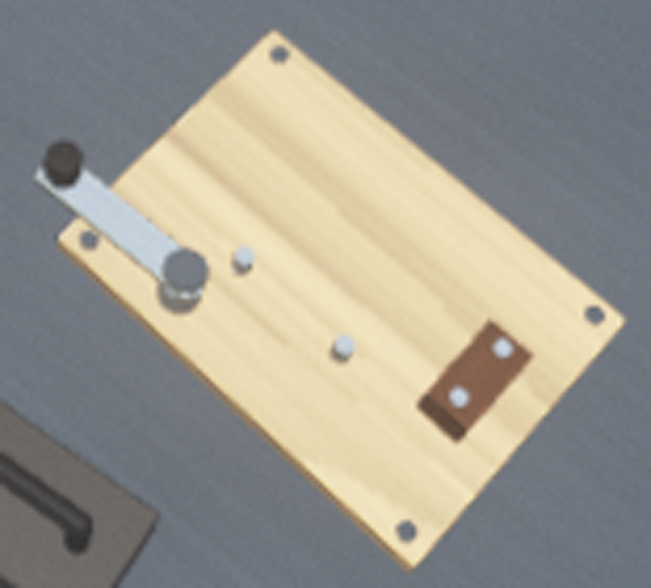

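View pics/s_rail.png

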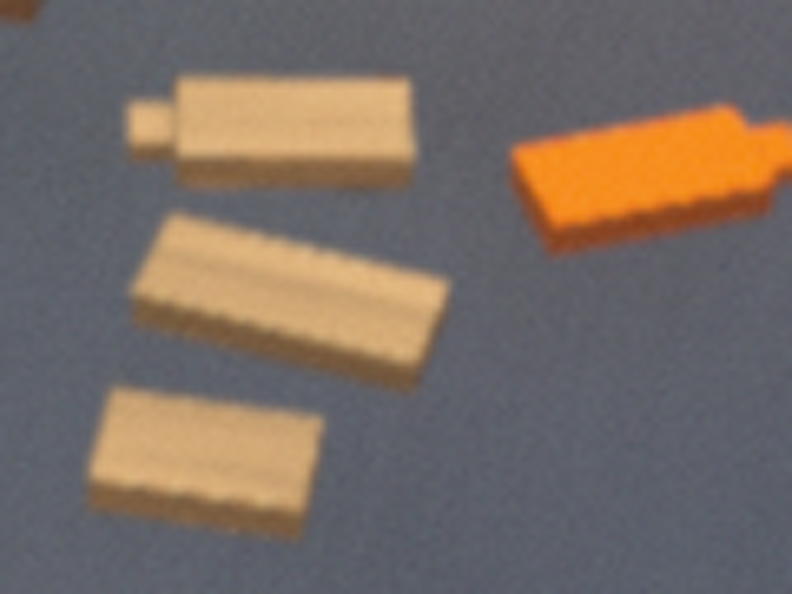

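View pics/s_jig.png

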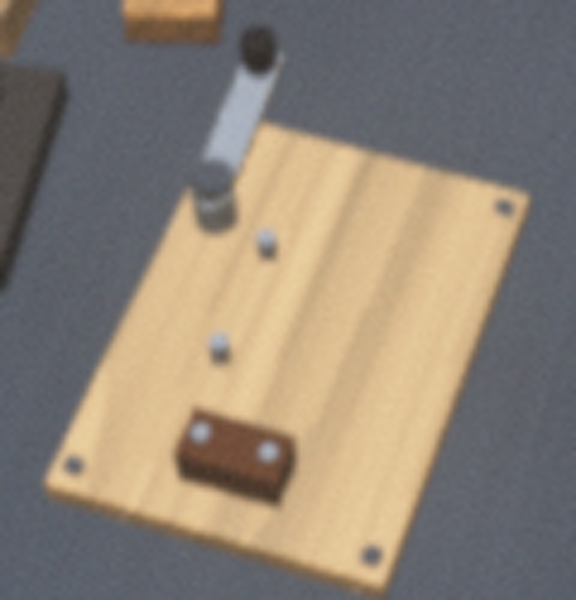

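The crops confirm it: the bar at scene (264,190) has the narrower, lower tenon at (250,208), and it is pale. The other two pale bars have plain ends. On the jig, the stop is at scene (449,350), the dowels at (393,321) and (417,342), and the knob at (350,297). Next I'll fit the poses.

```bash
cat > h.py <<'E'
import numpy as np, cv2
from scipy.optimize import least_squares
def T(p,P):
    c,s=np.cos(p[2]),np.sin(p[2]); P=np.asarray(P,float)
    return np.c_[p[0]+c*P[:,0]-s*P[:,1],p[1]+s*P[:,0]+c*P[:,1],P[:,2]]
def proj(cam,W): return cv2.projectPoints(np.asarray(W,float),np.array(cam["rvec"],float),np.array(cam["tvec"],float),np.array(cam["intrinsics"],float),None)[0][:,0]
def ray(cam,uv,z):
    R,_=cv2.Rodrigues(np.array(cam["rvec"],float));t=np.array(cam["tvec"],float).ravel();K=np.array(cam["intrinsics"],float)
    d=R.T@np.linalg.solve(K,[uv[0],uv[1],1.]);o=-R.T@t
    return o+d*(z-o[2])/d[2]
def fit(obs,p0):
    f=lambda p:np.concatenate([(proj(c,T(p,P))-U).ravel() for c,P,U in obs])
    r=least_squares(f,p0,loss='soft_l1'); return r.x,f(r.x).reshape(-1,2)
def full(c,s,off): return (np.array(c,float)+.5)/s-.5+np.array(off)
E
python3 - <<'E'
from h import *; from workcell import camera
sc,sd=camera("scene"),camera("side")
np.save("cams.npy",{k:{a:c[a] for a in("rvec","tvec","intrinsics")} for k,c in(("scene",sc),("side",sd))},allow_pickle=True)
m=1e-3
RP=m*np.array([[30,50,24],[-30,50,24],[30,-75,24],[-30,-75,24]])
rs=full([[103,260],[213,312],[248,65],[358,112]],6.6,(230,160))
rd=full([[178,77],[178,155],[410,77],[412,157]],6.6,(310,195))
JP=m*np.array([[-100,-140,18],[-100,130,18],[100,130,18],[100,-140,18],[36,-50,36],[36,25,36]])
js=full([[275,30],[626,320],[410,568],[58,238],[243,254],[344,343]],4.2,(335,260))
jd=full([[530,193],[385,588],[45,486],[263,123],[266,236],[219,340]],4.8,(230,280))
for n,P,a,b,z in(("rail",RP,rs,rd,.024),("jig",JP,js,jd,.018)):
    w=[ray(sc,u,z) for u in a]; c0=np.mean(w[:4],0)
    d=(w[0]-w[2]) if n=="rail" else (w[1]-w[0]); p0=[c0[0],c0[1],np.arctan2(-d[0],d[1])]
    for l,o in(("both",[(sc,P,a),(sd,P,b)]),("scene",[(sc,P,a)]),("side",[(sd,P,b)])):
        p,r=fit(o,p0); print(n,l,p.round(4),"max res px",abs(r).max().round(2))
k=[ray(sc,full([64,155],4.2,(335,260)),.079),ray(sd,full([259,40],4.8,(230,280)),.079)];print("knob",k)
E
```

```text
rail both [ 0.515  -0.3764 -1.3399] max res px 0.52
rail scene [ 0.5156 -0.3761 -1.3401] max res px 0.58
rail side [ 0.5143 -0.3769 -1.3396] max res px 0.45
jig both [ 0.5595  0.2073 -0.0755] max res px 7.98
jig scene [ 0.5606  0.2065 -0.0781] max res px 0.67
jig side [ 0.5581  0.2091 -0.0728] max res px 7.85
knob [array([0.62861254, 0.04466262, 0.079     ]), array([0.62661283, 0.04759553, 0.079     ])]
```

```bash
python3 - <<'E'
from h import *
C=np.load("cams.npy",allow_pickle=True).item();sc,sd=C["scene"],C["side"]
m=1e-3
JP=m*np.array([[-100,-140,18],[-100,130,18],[100,130,18],[100,-140,18],[36,-50,36],[36,25,36]])
js=full([[275,30],[626,320],[410,568],[58,238],[243,254],[344,343]],4.2,(335,260))
jd=full([[530,193],[385,588],[45,486],[263,123],[266,236],[219,340]],4.8,(230,280))
i=[0,1,2,4,5]
for l,o in(("both",[(sc,JP,js),(sd,JP[i],jd[i])]),("side",[(sd,JP[i],jd[i])])):
    p,r=fit(o,[.56,.207,-.077]); print(l,p.round(4),r.round(2).tolist())
    if l=="both":
        print(T(p,m*np.array([[75,-65,53],[0,0,0],[0,75,0]])))
        pv=T(p,m*np.array([[75,-65,53]]))[0]; k=np.array([.6276,.0461]); d=k-pv[:2]; print(np.hypot(*d), np.arctan2(d[1],d[0])-p[2]-np.pi)
E
```

```text
both [ 0.5598  0.2072 -0.0735] [[-0.16, -0.64], [0.66, -0.15], [1.21, 0.01], [-0.21, -0.42], [0.61, 0.36], [0.37, 0.3], [0.0, -0.19], [-0.39, -0.69], [-0.57, -1.14], [-0.02, -0.35], [-0.12, -0.32]]
[[0.62983766 0.13687646 0.053     ]
 [0.55981682 0.20721195 0.        ]
 [0.56532805 0.28200919 0.        ]]
0.09080403397374653 -4.663484943269355
side [ 0.5589  0.2087 -0.0673] [[-0.02, 0.04], [0.19, -0.21], [-0.25, -0.28], [0.01, 0.19], [0.06, 0.3]]
```

```bash
cat >> h.py <<'E'
from scipy.spatial.transform import Rotation as Ro
RAIL=[.515,-.3764,-1.3399]; JIG=[.5598,.2072,-.076]
def go(target,jaw=None):
    """print tool-frame shift to world target and roll to make tool y parallel to jaw yaw"""
    from workcell import get_obs
    o=get_obs();R=Ro.from_quat(o["tool_rot"]).as_matrix();d=np.array(target)-o["eef_pos"]
    print("t",round(o["clock"],2),"pos",o["eef_pos"].round(4),"shift tool",(R.T@d).round(4),"world",d.round(4))
    print("toolx",R[:,0].round(3),"tooly yaw",np.arctan2(R[1,1],R[0,1]).round(4),"F",o["ft_force"].round(1),"grip",round(o["grip_width"],4),"q",o["joint_pos"].round(2))
    if jaw is not None:
        e=np.arctan2(R[1,1],R[0,1])  ; dy=jaw-e; dy=(dy+np.pi/2)%np.pi-np.pi/2
        print("roll about tool x",(-dy if R[2,0]<0 else dy).round(4), "(other", ((-dy)+np.pi*np.sign(dy)).round(4),")")
E
python3 - <<'E'
from h import *
g=T(RAIL,[[0,-.012,0]])[0]; print("grasp",g)
go([g[0],g[1],.15],RAIL[2])
E
```

```text
grasp [ 0.50331846 -0.3791462   0.        ]
t 0.25 pos [ 0.2037 -0.4563  0.2309] shift tool [ 0.0808  0.0517 -0.3051] world [ 0.2996  0.0772 -0.0809]
toolx [-0.     0.001 -1.   ] tooly yaw -1.151 F [0.9 0.5 0.2] grip 0.0855 q [-1.15  0.24  0.    1.34  0.    1.57]
roll about tool x 0.1889 (other -2.9527 )
```

Call:
arm_command([
  {"x": 0.005,"y": 0.006,"z": -0.036,"fingers": 1},
  {"x": 0.008,"y": 0.006,"z": -0.036,"fingers": 1},
  {"x": 0.008,"y": 0.006,"z": -0.036,"fingers": 1},
  {"x": 0.008,"y": 0.006,"z": -0.036,"fingers": 1},
  {"x": 0.008,"y": 0.006,"z": -0.036,"fingers": 1},
  {"x": 0.008,"y": 0.006,"z": -0.036,"fingers": 1},
  {"x": 0.008,"y": 0.006,"z": -0.036,"fingers": 1},
  {"x": 0.008,"y": 0.006,"z": -0.03,"fingers": 1},
  {"roll": 0.095},
  {"roll": 0.094},
  {"x": 0},
])

```text
schema error: expected keys x, y, z, roll, fingers
```

```bash
python3 - <<'E'
from h import *; from workcell import camera
c=camera("wrist"); cv2.imwrite("pics/w1.png",c["frame"][:,:,::-1])
np.save("w1.npy",{k:c[k] for k in("rvec","tvec","intrinsics")},allow_pickle=True)
go([.5033,-.3791,.08],RAIL[2])
m=1e-3
P=m*np.array([[30,50,24],[-30,50,24],[30,-75,24],[-30,-75,24],[0,-12,24]])
print(proj(c,T(RAIL,P)).round(1))
E
```

```text
t 0.3 pos [ 0.2037 -0.4564  0.231 ] shift tool [ 0.151   0.0516 -0.3051] world [ 0.2996  0.0773 -0.151 ]
toolx [-0.     0.001 -1.   ] tooly yaw -1.151 F [-0.2 -0.2  0.1] grip 0.0855 q [-1.15  0.24  0.    1.34 -0.    1.57]
roll about tool x 0.1889 (other -2.9527 )
[[ 449.1 -308. ]
 [ 364.  -330.8]
 [ 402.9  -91.7]
 [ 327.8 -109.3]
 [ 385.  -203.6]]
```

View pics/w1.png

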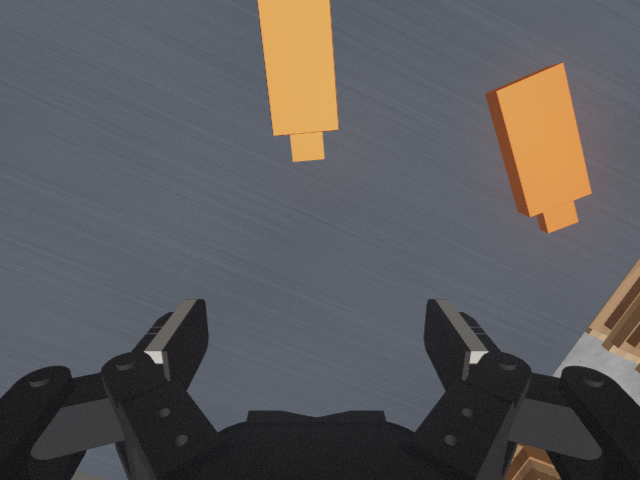

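The command was refused because every row needs all five keys. The picture is unchanged: orange rails only.

Call:
arm_command([
  {"x": 0.005,"y": 0.006,"z": -0.037,"roll": 0,"fingers": 1},
  {"x": 0.01,"y": 0.006,"z": -0.037,"roll": 0,"fingers": 1},
  {"x": 0.01,"y": 0.006,"z": -0.037,"roll": 0,"fingers": 1},
  {"x": 0.01,"y": 0.006,"z": -0.037,"roll": 0,"fingers": 1},
  {"x": 0.01,"y": 0.006,"z": -0.037,"roll": 0,"fingers": 1},
  {"x": 0.01,"y": 0.006,"z": -0.037,"roll": 0,"fingers": 1},
  {"x": 0.01,"y": 0.006,"z": -0.037,"roll": 0,"fingers": 1},
  {"x": 0.01,"y": 0.006,"z": -0.037,"roll": 0,"fingers": 1},
  {"x": 0,"y": 0,"z": 0,"roll": 0.095,"fingers": 1},
  {"x": 0,"y": 0,"z": 0,"roll": 0.094,"fingers": 1},
  {"x": 0,"y": 0,"z": 0,"roll": 0,"fingers": 1},
])

```text
clock: 1.22
eef_pos: [0.5069, -0.3785, 0.149]
tool_rot: [-0.702, -0.076, 0.704, -0.077]
ft_force: [-1.0, 0.3, 0.1]
grip_width: 0.0852
```

```bash
python3 - <<'E'
from h import *; from workcell import camera
c=camera("wrist"); cv2.imwrite("pics/w2.png",c["frame"][:,:,::-1])
np.save("w2.npy",{k:c[k] for k in("rvec","tvec","intrinsics")},allow_pickle=True)
go([.5033,-.3791,.08],RAIL[2])
m=1e-3
P=m*np.array([[30,50,24],[-30,50,24],[30,-75,24],[-30,-75,24],[0,-12,24]])
print(proj(c,T(RAIL,P)).round(1))
E
```

```text
t 1.27 pos [ 0.5065 -0.3786  0.149 ] shift tool [ 0.0691 -0.0003  0.003 ] world [-0.0032 -0.0005 -0.069 ]
toolx [-0.003 -0.002 -1.   ] tooly yaw -1.3512 F [-0.5 -0.1 -0.4] grip 0.0856 q [-0.64  0.55  0.25  1.27 -0.    2.28]
roll about tool x -0.0113 (other 3.1303 )
[[355.  148.7]
 [270.2 149.9]
 [352.4 308.1]
 [277.8 309.1]
 [313.9 233.4]]
```

View pics/w2.png

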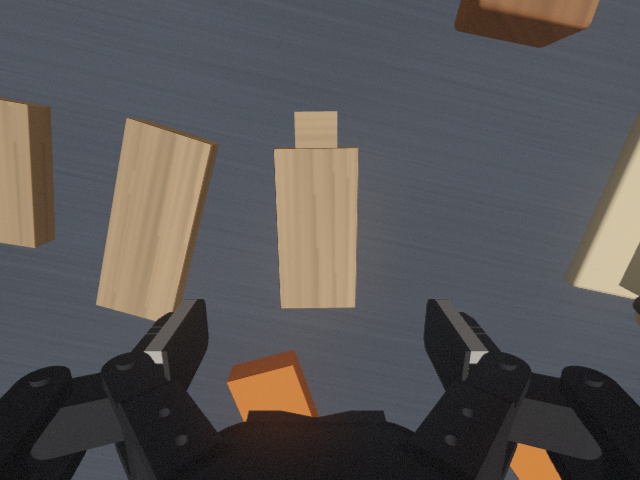

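The tenoned rail is centred at (316,228), with top corners near (275,150), (358,149), (281,308) and (355,307). That is within 4 px of prediction, so I'll refit from the wrist view.

```bash
python3 - <<'E'
from h import *
c=np.load("w2.npy",allow_pickle=True).item(); m=1e-3
P=m*np.array([[30,50,24],[-30,50,24],[30,-75,24],[-30,-75,24],[15,75,19],[-15,75,19]])
p,r=fit([(c,P,np.array([[358,149],[275,150],[355,307.],[281,308],[337,111.5],[294.5,112]]))],RAIL); print(p.round(4),r.round(1).tolist())
g=T(p,[[0,-.012,0]])[0]; print(g); go([g[0],g[1],.004],p[2])
E
```

```text
[ 0.5158 -0.3788 -1.3419] [[0.7, -0.7], [-1.2, -0.6], [0.3, 0.9], [-0.3, 0.7], [0.2, 0.1], [-0.1, 0.1]]
[ 0.50411598 -0.38148968  0.        ]
t 1.27 pos [ 0.5065 -0.3786  0.149 ] shift tool [0.1451 0.0021 0.0025] world [-0.0024 -0.0029 -0.145 ]
toolx [-0.003 -0.002 -1.   ] tooly yaw -1.3512 F [-0.5 -0.1 -0.4] grip 0.0856 q [-0.64  0.55  0.25  1.27 -0.    2.28]
roll about tool x -0.0093 (other 3.1323 )
```

Call:
arm_command([
  {"x": 0.03,"y": 0.002,"z": 0.0025,"roll": -0.009,"fingers": 1},
  {"x": 0.035,"y": 0,"z": 0,"roll": 0,"fingers": 1},
  {"x": 0.035,"y": 0,"z": 0,"roll": 0,"fingers": 1},
  {"x": 0.025,"y": 0,"z": 0,"roll": 0,"fingers": 1},
  {"x": 0.012,"y": 0,"z": 0,"roll": 0,"fingers": 1},
  {"x": 0,"y": 0,"z": 0,"roll": 0,"fingers": 1},
])

```text
clock: 1.77
eef_pos: [0.5045, -0.3864, 0.0127]
tool_rot: [0.704, 0.081, -0.7, 0.088]
ft_force: [0.8, 0.3, -0.2]
grip_width: 0.0854
```

```bash
python3 - <<'E'
from h import *
go([.5041,-.3815,.006],-1.3419)
E
```

```text
t 1.77 pos [ 0.5045 -0.3864  0.0127] shift tool [ 0.0066 -0.0049 -0.0008] world [-0.0004  0.0049 -0.0067]
toolx [ 0.006 -0.009 -1.   ] tooly yaw -1.331 F [ 0.8  0.3 -0.2] grip 0.0854 q [-0.65  0.66  0.07  0.97 -0.    2.25]
roll about tool x 0.0109 (other -3.1307 )
```

Call:
arm_command([
  {"x": 0.003,"y": -0.005,"z": -0.001,"roll": 0.011,"fingers": 1},
  {"x": 0.003,"y": 0,"z": 0,"roll": 0,"fingers": 1},
  {"x": 0,"y": 0,"z": 0,"roll": 0,"fingers": 1},
])

```text
clock: 2.02
eef_pos: [0.5034, -0.3823, 0.0079]
tool_rot: [0.704, 0.077, -0.701, 0.084]
ft_force: [0.9, -0.3, -0.5]
grip_width: 0.0854
```

```bash
python3 - <<'E'
from h import *
go([.5041,-.3815,.006],-1.3419)
E
```

```text
t 2.02 pos [ 0.5034 -0.3823  0.0079] shift tool [ 0.0019 -0.0007 -0.0009] world [ 0.0007  0.0008 -0.0019]
toolx [ 0.006 -0.01  -1.   ] tooly yaw -1.3424 F [ 0.9 -0.3 -0.5] grip 0.0854 q [-0.65  0.66  0.05  0.95 -0.    2.27]
roll about tool x -0.0005 (other 3.1411 )
```

Call:
arm_command([
  {"x": 0.002,"y": 0,"z": 0,"roll": 0,"fingers": 0},
  {"x": 0,"y": 0,"z": 0,"roll": 0,"fingers": 0},
  {"x": 0,"y": 0,"z": 0,"roll": 0,"fingers": 0},
  {"x": 0,"y": 0,"z": 0,"roll": 0,"fingers": 0},
  {"x": 0,"y": 0,"z": 0,"roll": 0,"fingers": 0},
  {"x": 0,"y": 0,"z": 0,"roll": 0,"fingers": 0},
  {"x": 0,"y": 0,"z": 0,"roll": 0,"fingers": 0},
  {"x": 0,"y": 0,"z": 0,"roll": 0,"fingers": 0},
])

```text
clock: 2.68
eef_pos: [0.5062, -0.3843, 0.0115]
tool_rot: [0.707, 0.075, -0.698, 0.087]
ft_force: [0.0, -0.1, -2.2]
grip_width: 0.058
```

```bash
python3 - <<'E'
from h import *
go([.5041,-.3815,.15],-1.3419)
E
```

```text
t 2.68 pos [ 0.5062 -0.3843  0.0115] shift tool [-1.386e-01 -7.000e-04  1.000e-04] world [-0.0021  0.0028  0.1385]
toolx [ 0.013 -0.015 -1.   ] tooly yaw -1.3409 F [ 0.  -0.1 -2.2] grip 0.058 q [-0.65  0.66  0.05  0.95 -0.    2.26]
roll about tool x 0.001 (other -3.1405 )
```

Call:
arm_command([
  {"x": -0.01,"y": 0,"z": 0,"roll": 0,"fingers": 0},
  {"x": -0.03,"y": 0,"z": 0,"roll": 0,"fingers": 0},
  {"x": -0.04,"y": 0,"z": 0,"roll": 0,"fingers": 0},
  {"x": -0.04,"y": 0,"z": 0,"roll": 0,"fingers": 0},
  {"x": -0.03,"y": 0,"z": 0,"roll": 0,"fingers": 0},
  {"x": 0,"y": 0,"z": 0,"roll": 0,"fingers": 0},
])

```text
clock: 3.18
eef_pos: [0.5008, -0.3795, 0.1648]
tool_rot: [0.703, 0.078, -0.702, 0.084]
ft_force: [1.3, -1.3, -0.6]
grip_width: 0.0581
```

```bash
python3 - <<'E'
from h import *; from workcell import camera
c=camera("wrist"); cv2.imwrite("pics/w3.png",c["frame"][:,:,::-1])
C=np.load("cams.npy",allow_pickle=True).item()
print("glue top",ray(C["scene"],(243,275),.16))
t=T(JIG,[[-.008,-.012-.010,0]])[0]; print(t)
go([t[0],t[1],.15],JIG[2])
E
```

```text
glue top [ 0.77898715 -0.155101    0.16      ]
[0.5501527  0.18587092 0.        ]
t 3.23 pos [ 0.5003 -0.3791  0.1624] shift tool [ 0.0088 -0.5387 -0.1774] world [ 0.0498  0.5649 -0.0124]
toolx [ 0.001 -0.006 -1.   ] tooly yaw -1.3407 F [ 1.2 -0.  -2.2] grip 0.0582 q [-0.65  0.52  0.25  1.29 -0.    2.27]
roll about tool x -1.2647 (other 1.8769 )
```

View pics/w3.png

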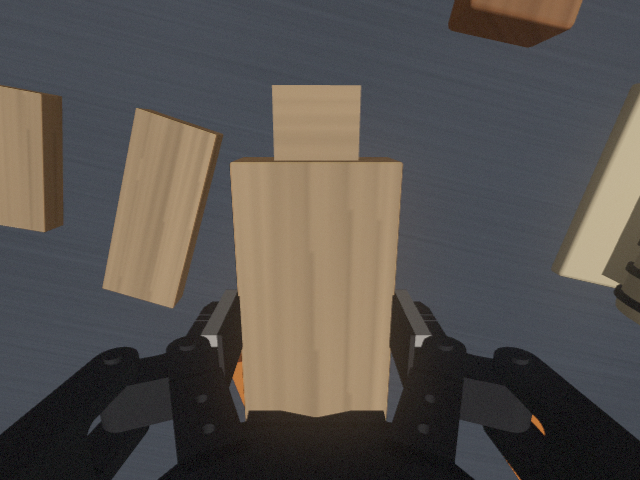

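The rail is held squarely with the tenon forward at (316,120). Now I'll carry it to the jig.

Call:
arm_command([
  {"x": 0,"y": -0.02,"z": -0.007,"roll": 0,"fingers": 0},
  {"x": 0,"y": -0.036,"z": -0.012,"roll": 0,"fingers": 0},
  {"x": 0,"y": -0.036,"z": -0.012,"roll": 0,"fingers": 0},
  {"x": 0,"y": -0.036,"z": -0.012,"roll": 0,"fingers": 0},
  {"x": 0,"y": -0.036,"z": -0.012,"roll": 0,"fingers": 0},
  {"x": 0,"y": -0.036,"z": -0.012,"roll": 0,"fingers": 0},
  {"x": 0,"y": -0.036,"z": -0.012,"roll": 0,"fingers": 0},
  {"x": 0,"y": -0.036,"z": -0.012,"roll": 0,"fingers": 0},
  {"x": 0,"y": -0.036,"z": -0.012,"roll": 0,"fingers": 0},
  {"x": 0,"y": -0.036,"z": -0.012,"roll": 0,"fingers": 0},
  {"x": 0,"y": -0.036,"z": -0.012,"roll": 0,"fingers": 0},
  {"x": 0,"y": -0.036,"z": -0.012,"roll": 0,"fingers": 0},
  {"x": 0,"y": -0.036,"z": -0.012,"roll": 0,"fingers": 0},
  {"x": 0,"y": -0.036,"z": -0.012,"roll": 0,"fingers": 0},
  {"x": 0,"y": -0.02,"z": -0.008,"roll": 0,"fingers": 0},
  {"x": 0,"y": 0,"z": 0,"roll": 0,"fingers": 0},
])

```text
clock: 4.57
eef_pos: [0.5466, 0.153, 0.139]
tool_rot: [-0.69, -0.098, 0.712, -0.087]
ft_force: [0.2, -0.9, -2.4]
grip_width: 0.0581
```

Call:
arm_command([
  {"x": 0,"y": 0,"z": 0,"roll": -0.115,"fingers": 0},
  {"x": 0,"y": 0,"z": 0,"roll": -0.115,"fingers": 0},
  {"x": 0,"y": 0,"z": 0,"roll": -0.115,"fingers": 0},
  {"x": 0,"y": 0,"z": 0,"roll": -0.115,"fingers": 0},
  {"x": 0,"y": 0,"z": 0,"roll": -0.115,"fingers": 0},
  {"x": 0,"y": 0,"z": 0,"roll": -0.115,"fingers": 0},
  {"x": 0,"y": 0,"z": 0,"roll": -0.115,"fingers": 0},
  {"x": 0,"y": 0,"z": 0,"roll": -0.115,"fingers": 0},
  {"x": 0,"y": 0,"z": 0,"roll": -0.115,"fingers": 0},
  {"x": 0,"y": 0,"z": 0,"roll": -0.115,"fingers": 0},
  {"x": 0,"y": 0,"z": 0,"roll": -0.115,"fingers": 0},
  {"x": 0,"y": 0,"z": 0,"roll": 0,"fingers": 0},
])

```text
clock: 5.57
eef_pos: [0.5382, 0.1327, 0.1278]
tool_rot: [-0.485, -0.512, 0.517, -0.485]
ft_force: [-0.3, -0.4, -2.3]
grip_width: 0.0577
```

```bash
python3 - <<'E'
from h import *; from workcell import camera
for n in("wrist","scene"):
    c=camera(n); cv2.imwrite(f"pics/{n}4.png",c["frame"][:,:,::-1])
    np.save(f"{n}4.npy",{k:c[k] for k in("rvec","tvec","intrinsics")},allow_pickle=True)
t=T(JIG,[[-.008,-.012-.010,0]])[0]; print(t)
go([t[0],t[1],.06],JIG[2])
E
```

```text
[0.5501527  0.18587092 0.        ]
t 5.67 pos [0.5383 0.1331 0.1278] shift tool [ 0.0668  0.0153 -0.0532] world [ 0.0118  0.0528 -0.0678]
toolx [-0.058 -0.004 -0.998] tooly yaw -0.0092 F [-0.3 -0.5 -1.8] grip 0.058 q [0.24 0.46 0.04 1.21 0.01 1.82]
roll about tool x 0.0668 (other -3.0748 )
```

View pics/wrist4.png

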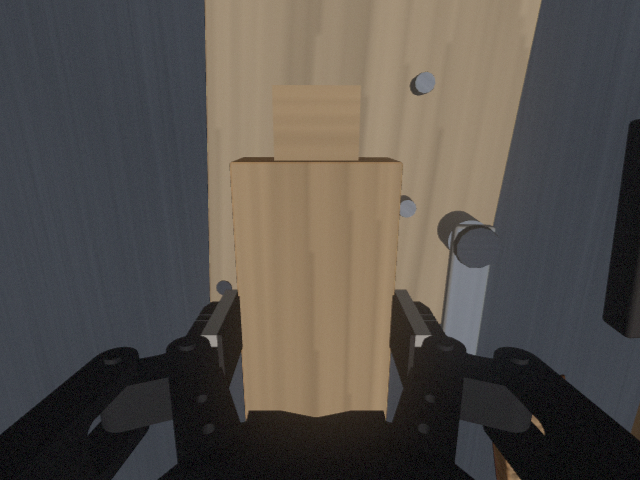

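View pics/scene4.png

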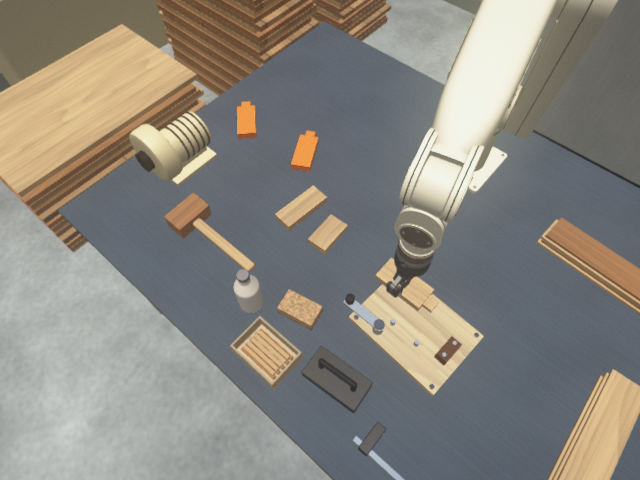

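The rail is well held, with the dowel tops seen at (427,82) and (407,206) in the wrist view. The tool has drifted to about 3° of tilt. I'll cross-check the jig pose with this view.

```bash
python3 - <<'E'
from h import *
c=np.load("wrist4.npy",allow_pickle=True).item(); m=1e-3
print(proj(c,T(JIG,m*np.array([[36,-50,36],[36,25,36],[75,-65,53.]]))).round(1))
for uv in((408,207),(427,82)): print(ray(c,uv,.036).round(4))
print(T(JIG,m*np.array([[36,-50,36],[36,25,36]])).round(4))
E
```

```text
[[405.3 207.2]
 [423.7  80.9]
 [471.5 242.8]]
[0.5936 0.1548 0.036 ]
[0.5995 0.2288 0.036 ]
[[0.5919 0.1546 0.036 ]
 [0.5976 0.2294 0.036 ]]
```

Call:
arm_command([
  {"x": 0,"y": 0,"z": 0,"roll": 0.067,"fingers": 0},
  {"x": 0.01,"y": 0.005,"z": -0.015,"roll": 0,"fingers": 0},
  {"x": 0.01,"y": 0.005,"z": -0.015,"roll": 0,"fingers": 0},
  {"x": 0.01,"y": 0.005,"z": -0.015,"roll": 0,"fingers": 0},
  {"x": 0.01,"y": 0,"z": -0.008,"roll": 0,"fingers": 0},
  {"x": 0,"y": 0,"z": 0,"roll": 0,"fingers": 0},
])

```text
clock: 6.17
eef_pos: [0.5564, 0.181, 0.0849]
tool_rot: [-0.509, -0.485, 0.542, -0.461]
ft_force: [-0.6, -0.4, -2.1]
grip_width: 0.0583
```

```bash
sed -i 's/JIG=\[.5598/JIG=[.5608/' h.py; python3 - <<'E'
from h import *
t=T(JIG,[[-.008,-.012-.010,0]])[0]; print(t)
go([t[0],t[1],.04],JIG[2])
E
```

```text
[0.5511527  0.18587092 0.        ]
t 6.17 pos [0.5564 0.181  0.0849] shift tool [ 0.0451 -0.0031 -0.0048] world [-0.0052  0.0049 -0.0449]
toolx [-0.058 -0.006 -0.998] tooly yaw -0.1045 F [-0.6 -0.4 -2.1] grip 0.0583 q [0.31 0.55 0.07 1.15 0.01 1.98]
roll about tool x -0.0285 (other 3.1131 )
```

Call:
arm_command([
  {"x": 0.01,"y": -0.003,"z": -0.005,"roll": -0.028,"fingers": 0},
  {"x": 0.01,"y": 0,"z": 0,"roll": 0,"fingers": 0},
  {"x": 0.01,"y": 0,"z": 0,"roll": 0,"fingers": 0},
  {"x": 0.007,"y": 0,"z": 0,"roll": 0,"fingers": 0},
  {"x": 0,"y": 0,"z": 0,"roll": 0,"fingers": 0},
])

```text
clock: 6.58
eef_pos: [0.5496, 0.1841, 0.0444]
tool_rot: [-0.501, -0.492, 0.536, -0.468]
ft_force: [-0.2, -0.0, -1.7]
grip_width: 0.0583
```

```bash
python3 - <<'E'
from h import *; from workcell import camera
t=T(JIG,[[-.008,-.012-.010,0]])[0]
go([t[0],t[1],.034],JIG[2])
for n in("wrist","side"):
    c=camera(n); cv2.imwrite(f"pics/{n}5.png",c["frame"][:,:,::-1] if n=="wrist" else cv2.resize(c["frame"][230:430,180:420,::-1],None,fx=3,fy=3))
E
```

```text
t 6.58 pos [0.5496 0.1841 0.0444] shift tool [ 0.0103  0.002  -0.002 ] world [ 0.0015  0.0018 -0.0104]
toolx [-0.06  -0.008 -0.998] tooly yaw -0.0778 F [-0.2 -0.  -1.7] grip 0.0583 q [0.32 0.58 0.01 1.06 0.01 1.97]
roll about tool x -0.0018 (other 3.1398 )
```

View pics/wrist5.png

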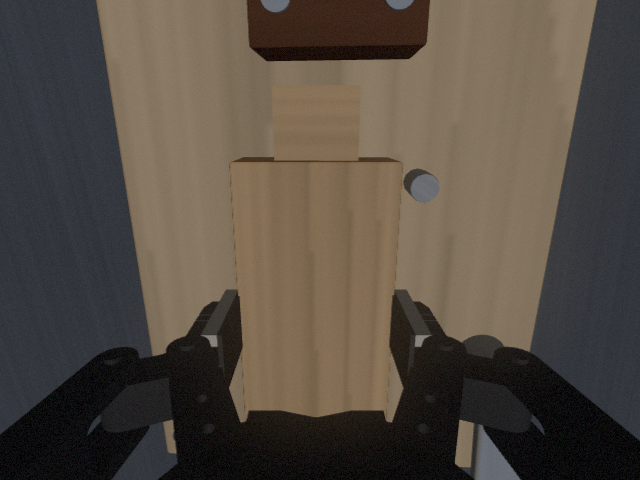

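View pics/side5.png

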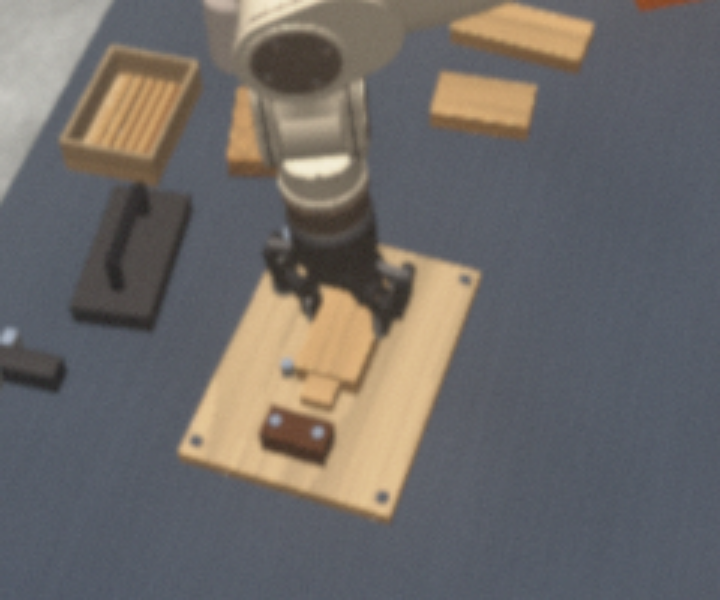

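The rail sits over the jig with the tenon towards the stop (338,50) and the dowel at (424,187) just clear of the side. Lowering.

Call:
arm_command([
  {"x": 0.006,"y": 0,"z": -0.001,"roll": 0,"fingers": 0},
  {"x": 0.005,"y": 0,"z": -0.001,"roll": 0,"fingers": 0},
  {"x": 0.002,"y": 0,"z": 0,"roll": 0,"fingers": 0},
  {"x": 0,"y": 0,"z": 0,"roll": 0,"fingers": 0},
])

```text
clock: 7.02
eef_pos: [0.5518, 0.1864, 0.0335]
tool_rot: [-0.504, -0.491, 0.534, -0.468]
ft_force: [-1.0, -0.1, -1.8]
grip_width: 0.058
```

```bash
python3 - <<'E'
from h import *
t=T(JIG,[[-.008,-.012-.010,0]])[0]
go([t[0],t[1],.030],JIG[2])
E
```

```text
t 7.02 pos [0.5518 0.1864 0.0335] shift tool [ 0.0035 -0.0004  0.0005] world [-0.0006 -0.0005 -0.0035]
toolx [-0.054 -0.006 -0.999] tooly yaw -0.0789 F [-1.  -0.1 -1.8] grip 0.058 q [ 0.32  0.59 -0.    1.03  0.01  1.97]
roll about tool x -0.0029 (other 3.1387 )
```

Call:
arm_command([
  {"x": 0.002,"y": 0,"z": 0,"roll": 0,"fingers": 0},
  {"x": 0.002,"y": 0,"z": 0,"roll": 0,"fingers": 0},
  {"x": 0.002,"y": 0,"z": 0,"roll": 0,"fingers": 0},
])

```text
clock: 7.27
eef_pos: [0.552, 0.1863, 0.0293]
tool_rot: [-0.504, -0.491, 0.534, -0.469]
ft_force: [-7.4, -4.0, 18.7]
grip_width: 0.058
```

```bash
python3 - <<'E'
from h import *
t=T(JIG,[[-.008,-.012-.010,0]])[0]
go([t[0],t[1],.030],JIG[2])
E
```

```text
t 7.27 pos [0.552  0.1863 0.0293] shift tool [-0.0006 -0.0009  0.0005] world [-0.0009 -0.0004  0.0007]
toolx [-0.052 -0.006 -0.999] tooly yaw -0.0789 F [-7.4 -4.  18.7] grip 0.058 q [ 0.32  0.6  -0.01  1.02  0.01  1.97]
roll about tool x -0.0029 (other 3.1387 )
```

Contact with the board (19 N). I'll ease up and slide towards the dowels.

Call:
arm_command([
  {"x": -0.001,"y": 0.001,"z": 0,"roll": 0,"fingers": 0},
  {"x": 0,"y": 0.003,"z": 0,"roll": 0,"fingers": 0},
  {"x": 0,"y": 0.002,"z": 0,"roll": 0,"fingers": 0},
  {"x": 0,"y": 0,"z": 0,"roll": 0,"fingers": 0},
])

```text
clock: 7.6
eef_pos: [0.5571, 0.1861, 0.0308]
tool_rot: [-0.504, -0.492, 0.534, -0.468]
ft_force: [0.1, 0.2, -1.2]
grip_width: 0.0583
```

```bash
python3 - <<'E'
from h import *
t=T(JIG,[[0,-.012,0]])[0]
go([t[0],t[1],.030],JIG[2])
E
```

```text
t 7.6 pos [0.5571 0.1861 0.0308] shift tool [ 0.0006  0.0021 -0.0094] world [ 0.0028  0.0092 -0.0008]
toolx [-0.054 -0.005 -0.999] tooly yaw -0.0779 F [ 0.1  0.2 -1.2] grip 0.0583 q [0.32 0.6  0.01 1.03 0.01 1.96]
roll about tool x -0.0019 (other 3.1397 )
```

Clear of the board and no side contact yet. Next, slide towards the stop.

Call:
arm_command([
  {"x": 0,"y": 0,"z": -0.004,"roll": 0,"fingers": 0},
  {"x": 0,"y": 0,"z": -0.002,"roll": 0,"fingers": 0},
  {"x": 0,"y": 0.001,"z": 0,"roll": 0,"fingers": 0},
  {"x": 0,"y": 0,"z": 0,"roll": 0,"fingers": 0},
])

```text
clock: 7.93
eef_pos: [0.5575, 0.1915, 0.03]
tool_rot: [-0.502, -0.492, 0.536, -0.468]
ft_force: [-1.6, -1.3, 1.6]
grip_width: 0.0581
```

```bash
python3 - <<'E'
from h import *; from workcell import camera
t=T(JIG,[[0,-.012,0]])[0]
go([t[0],t[1],.030],JIG[2])
c=camera("wrist"); cv2.imwrite("pics/wrist6.png",c["frame"][:,:,::-1])
E
```

```text
t 7.93 pos [0.5575 0.1915 0.03  ] shift tool [-0.0002  0.002  -0.0039] world [0.0023 0.0038 0.    ]
toolx [-0.057 -0.007 -0.998] tooly yaw -0.0785 F [-1.6 -1.3  1.6] grip 0.0581 q [0.32 0.61 0.02 1.04 0.01 1.97]
roll about tool x -0.0025 (other 3.1391 )
```

View pics/wrist6.png

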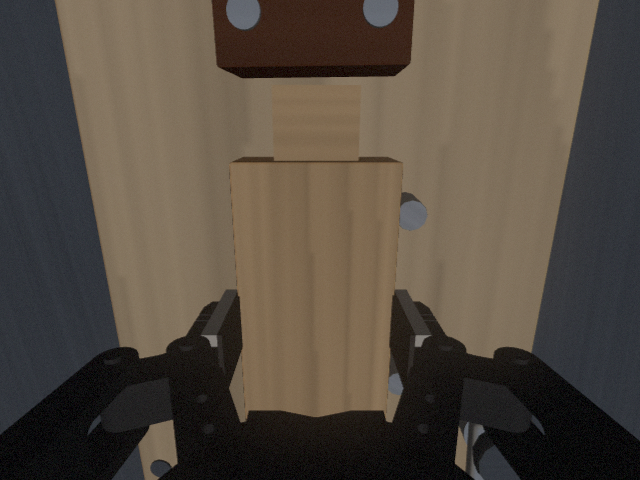

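Both dowels are visible at (412,215) and (398,383), and the stop face at row 75 is a few mm ahead of the tenon at row 86. I'll push in small steps.

Call:
arm_command([
  {"x": 0,"y": 0.001,"z": -0.003,"roll": 0,"fingers": 0},
  {"x": 0,"y": 0.0015,"z": -0.001,"roll": 0,"fingers": 0},
  {"x": 0,"y": 0.0015,"z": 0,"roll": 0,"fingers": 0},
])

```text
clock: 8.23
eef_pos: [0.5579, 0.1932, 0.0301]
tool_rot: [-0.499, -0.493, 0.538, -0.467]
ft_force: [-5.5, -1.1, 4.6]
grip_width: 0.058
```

```bash
python3 - <<'E'
from h import *
t=T(JIG,[[0,-.012,0]])[0]
go([t[0],t[1],.030],JIG[2])
E
```

```text
t 8.23 pos [0.5579 0.1932 0.0301] shift tool [-0.      0.0018 -0.0021] world [ 0.002   0.002  -0.0001]
toolx [-0.065 -0.011 -0.998] tooly yaw -0.0789 F [-5.5 -1.1  4.6] grip 0.058 q [0.33 0.62 0.03 1.05 0.01 1.98]
roll about tool x -0.0029 (other 3.1387 )
```

Call:
arm_command([
  {"x": -0.0005,"y": 0,"z": -0.002,"roll": 0,"fingers": 0},
  {"x": 0,"y": 0,"z": -0.002,"roll": 0,"fingers": 0},
  {"x": 0,"y": 0.001,"z": -0.002,"roll": 0,"fingers": 0},
])

```text
clock: 8.48
eef_pos: [0.5579, 0.1959, 0.0307]
tool_rot: [-0.497, -0.491, 0.541, -0.468]
ft_force: [-7.3, -9.0, 6.1]
grip_width: 0.0583
```

```bash
python3 - <<'E'
from h import *; from workcell import camera
t=T(JIG,[[0,-.012,0]])[0]
go([t[0],t[1],.030],JIG[2])
c=camera("wrist"); cv2.imwrite("pics/wrist7.png",c["frame"][:,:,::-1])
E
```

```text
t 8.48 pos [0.5579 0.1959 0.0307] shift tool [0.0005 0.0021 0.0005] world [ 0.002  -0.0007 -0.0007]
toolx [-0.068 -0.018 -0.998] tooly yaw -0.0809 F [-7.3 -9.   6.1] grip 0.0583 q [0.33 0.62 0.04 1.06 0.01 1.99]
roll about tool x -0.0049 (other 3.1367 )
```

View pics/wrist7.png

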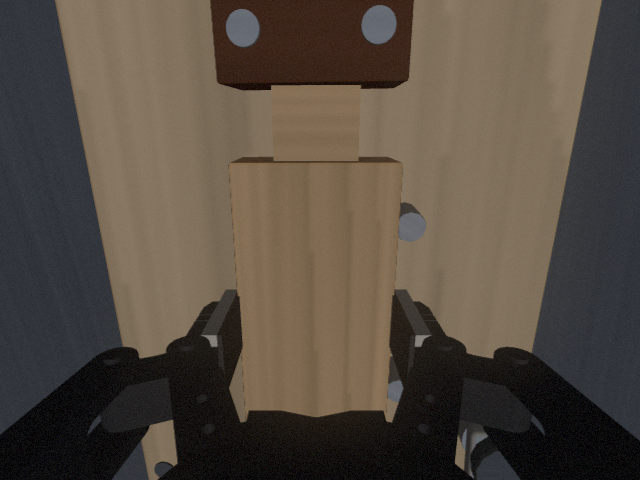

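The tenon touches the stop (row 86) and forces show on both sides. Releasing so the rail drops flat.

Call:
arm_command([
  {"x": 0.0005,"y": 0,"z": 0,"roll": 0,"fingers": 0.8},
  {"x": 0,"y": 0,"z": 0,"roll": 0,"fingers": 1},
  {"x": 0,"y": 0,"z": 0,"roll": 0,"fingers": 1},
  {"x": 0,"y": 0,"z": 0,"roll": 0,"fingers": 1},
  {"x": 0,"y": 0,"z": 0,"roll": 0,"fingers": 1},
  {"x": 0,"y": 0,"z": 0,"roll": 0,"fingers": 1},
])

```text
clock: 9.03
eef_pos: [0.5621, 0.1987, 0.031]
tool_rot: [-0.501, -0.49, 0.538, -0.469]
ft_force: [-0.6, -0.3, -0.5]
grip_width: 0.0854
```

```bash
python3 - <<'E'
from h import *; from workcell import camera
t=T(JIG,[[0,-.012,0]])[0]
go([t[0],t[1],.030],JIG[2])
c=camera("wrist"); cv2.imwrite("pics/wrist8.png",c["frame"][:,:,::-1])
np.save("wrist8.npy",{k:c[k] for k in("rvec","tvec","intrinsics")},allow_pickle=True)
E
```

```text
t 9.03 pos [0.5621 0.1987 0.031 ] shift tool [ 0.0012 -0.0019  0.0036] world [-0.0022 -0.0034 -0.001 ]
toolx [-0.06  -0.013 -0.998] tooly yaw -0.0801 F [-0.6 -0.3 -0.5] grip 0.0854 q [0.34 0.62 0.05 1.06 0.01 1.99]
roll about tool x -0.0041 (other 3.1375 )
```

View pics/wrist8.png

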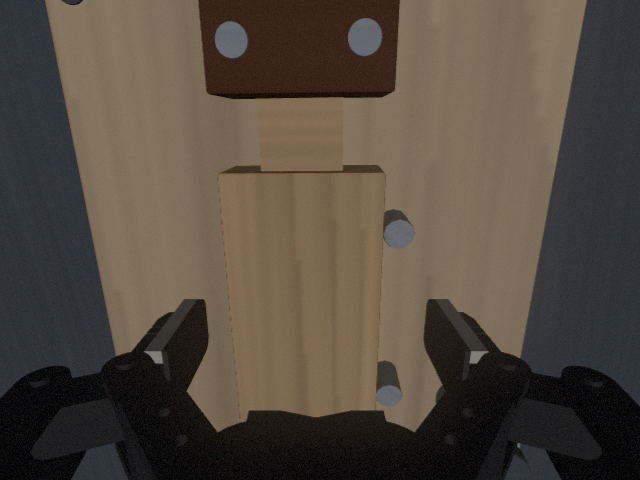

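Released: the rail side at column ~383 meets the dowels at (398,234) and (389,395), and the tenon meets the stop. I'll measure precisely in enlarged crops.

```bash
python3 - <<'E'
import cv2
a=cv2.imread("pics/wrist8.png")
cv2.imwrite("pics/w8a.png",cv2.resize(a[75:255,200:440],None,fx=3.2,fy=3.2,interpolation=cv2.INTER_CUBIC)[:600])
cv2.imwrite("pics/w8b.png",cv2.resize(a[340:425,340:440],None,fx=6,fy=6,interpolation=cv2.INTER_CUBIC))
E
```

```text
(no output)
```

View pics/w8a.png

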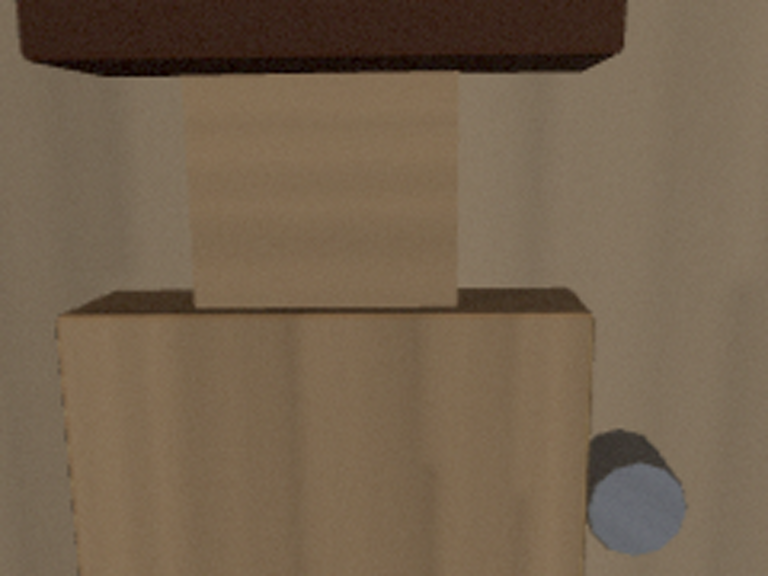

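View pics/w8b.png

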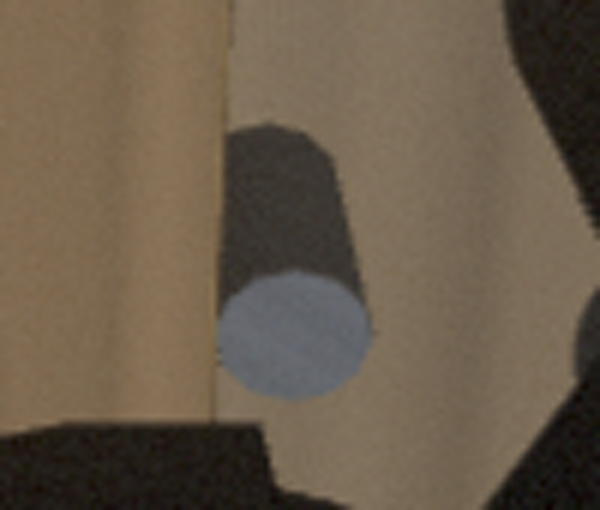

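```bash
python3 - <<'E'
from h import *
c=np.load("wrist8.npy",allow_pickle=True).item(); m=1e-3
fa=lambda p:full(p,3.2,(200,75)); fb=lambda p:full(p,6,(340,340))
A=ray(c,fb((296,335)),.036)[:2];B=ray(c,fa((636,508)),.036)[:2]
y=(B-A);print("dowel spacing",np.hypot(*y));y/=np.hypot(*y);x=np.array([y[1],-y[0]])
o=B-.036*x-.025*y; print("jig from dowels",o,np.arctan2(-y[0],y[1]))
def J(uv,z): w=ray(c,uv,z)[:2]-o; return (w@x*1e3).round(2),(w@y*1e3).round(2)
print("rail edge near end",J(fa((592,314)),.042),"mid",J(fa((585,560)),.042),"by dowel a",J(fb((218,335)),.042),J(fb((215,420)),.042))
print("left corner",J(fa((58,316)),.042),"stop top L/R",J(fa((28,58)),.048),J(fa((622,48)),.048),"tenon edges y~60",J(fa((190,200)),.037),J(fa((458,200)),.037))
print("tenon tip seen",J(fa((320,73)),.037))
E
```

```text
dowel spacing 0.0751952726554755
jig from dowels [0.56061147 0.20637086] -0.06848083756534394
rail edge near end (np.float64(29.02), np.float64(48.9)) mid (np.float64(29.47), np.float64(20.48)) by dowel a (np.float64(29.51), np.float64(-45.27)) (np.float64(29.58), np.float64(-52.69))
left corner (np.float64(-30.18), np.float64(48.88)) stop top L/R (np.float64(-28.87), np.float64(75.43)) (np.float64(30.02), np.float64(75.44)) tenon edges y~60 (np.float64(-15.57), np.float64(61.08)) (np.float64(14.39), np.float64(60.81))
tenon tip seen (np.float64(-0.61), np.float64(74.2))
```

Call:
arm_command([
  {"x": -0.01,"y": -0.001,"z": 0,"roll": 0,"fingers": 1},
  {"x": -0.02,"y": -0.002,"z": 0,"roll": 0,"fingers": 1},
  {"x": -0.03,"y": -0.002,"z": 0.01,"roll": 0,"fingers": 1},
  {"x": -0.03,"y": -0.002,"z": 0.02,"roll": 0,"fingers": 1},
  {"x": -0.03,"y": -0.002,"z": 0.02,"roll": 0,"fingers": 1},
  {"x": 0,"y": 0,"z": 0,"roll": 0,"fingers": 0},
  {"x": 0,"y": 0,"z": 0,"roll": 0,"fingers": 0},
])

```text
clock: 9.67
eef_pos: [0.5552, 0.1505, 0.1597]
tool_rot: [-0.499, -0.491, 0.538, -0.469]
ft_force: [-0.3, -0.4, -1.3]
grip_width: 0.0636
```

```bash
python3 - <<'E'
from h import *; from workcell import camera
go([.56,.2,.1],JIG[2])
c=camera("wrist"); cv2.imwrite("pics/wrist9.png",c["frame"][:,:,::-1])
np.save("wrist9.npy",{k:c[k] for k in("rvec","tvec","intrinsics")},allow_pickle=True)
c=camera("side"); cv2.imwrite("pics/side9.png",cv2.resize(c["frame"][280:405,230:350,::-1],None,fx=4.8,fy=4.8,interpolation=cv2.INTER_CUBIC))
E
```

```text
t 9.67 pos [0.5552 0.1505 0.1597] shift tool [ 0.0586  0.0045 -0.0508] world [ 0.0048  0.0495 -0.0597]
toolx [-0.061 -0.014 -0.998] tooly yaw -0.0774 F [-0.3 -0.4 -1.3] grip 0.0636 q [0.26 0.48 0.16 1.31 0.   1.91]
roll about tool x -0.0014 (other 3.1402 )
```

View pics/wrist9.png

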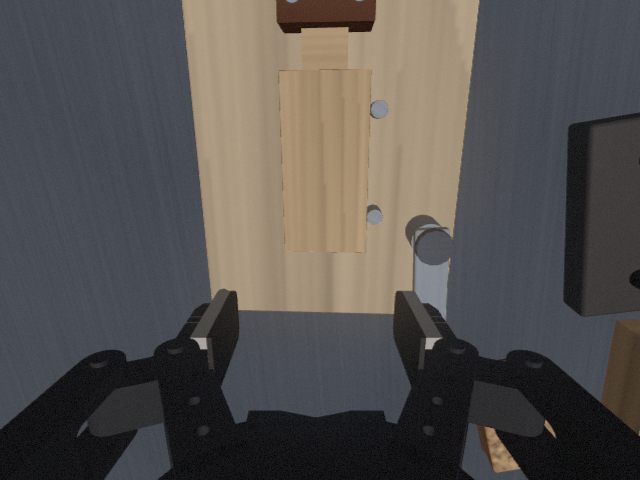

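View pics/side9.png

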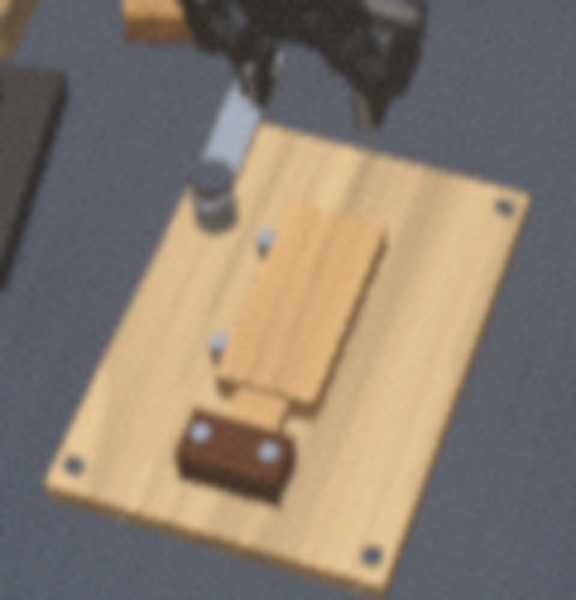

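The whole rail is now visible at (325,160) and seems flush with the dowels (379,109) and (374,216). I'll fit rail against jig in this view.

```bash
python3 - <<'E'
import cv2
a=cv2.imread("pics/wrist9.png")
cv2.imwrite("pics/w9a.png",cv2.resize(a[0:130,270:400],None,fx=4.6,fy=4.6,interpolation=cv2.INTER_CUBIC))
cv2.imwrite("pics/w9b.png",cv2.resize(a[170:270,270:400],None,fx=6,fy=6,interpolation=cv2.INTER_CUBIC))
E
```

```text
(no output)
```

View pics/w9a.png

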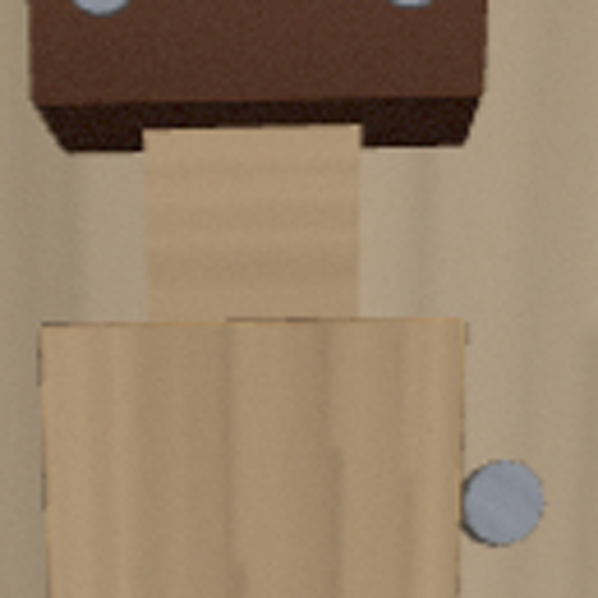

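View pics/w9b.png

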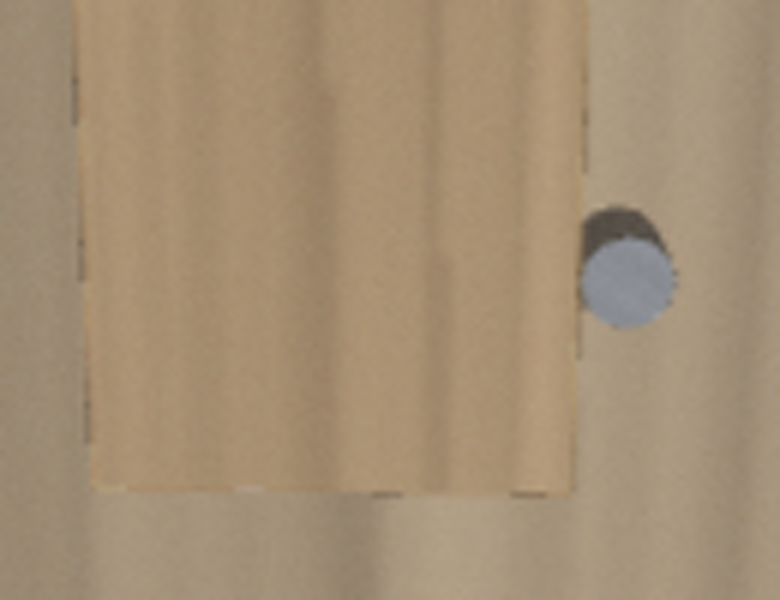

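```bash
python3 - <<'E'
from h import *
c=np.load("wrist9.npy",allow_pickle=True).item(); m=1e-3
fa=lambda p:full(p,4.6,(270,0)); fb=lambda p:full(p,6,(270,170))
jp=m*np.array([[36,25,36],[36,-50,36],[-30,75,48],[30,75,48],[-30,75,18],[30,75,18]])
ju=np.array([fa((503,503)),fb((629,284)),fa((33,104)),fa((484,95)),fa((70,153)),fa((464,145))])
j,r=fit([(c,jp,ju)],JIG);print("jig",j.round(4),r.round(2).tolist())
rp=m*np.array([[-30,50,42],[30,50,42],[-30,-75,42],[30,-75,42],[-15,75,37],[15,75,37]])
ru=np.array([fa((41,325)),fa((465,319)),fb((92,488)),fb((574,494)),fa((144,130)),fa((362,126))])
q,r=fit([(c,rp,ru)],JIG);print("rail",q.round(4),r.round(2).tolist())
d=q[:2]-j[:2];ca,sa=np.cos(j[2]),np.sin(j[2]);print("rel mm",1e3*(ca*d[0]+sa*d[1]),1e3*(-sa*d[0]+ca*d[1]),"yaw",q[2]-j[2])
E
```

```text
jig [ 0.5607  0.2066 -0.0741] [[0.25, -0.34], [-0.2, -0.33], [-0.28, -0.05], [0.46, 0.06], [-1.33, 0.2], [0.67, 0.46]]
rail [ 0.5601  0.2056 -0.0677] [[-0.4, -0.15], [0.54, -0.53], [-0.1, 0.46], [-0.07, 0.38], [0.15, 0.19], [-0.14, -0.11]]
rel mm -0.5237157980853933 -1.0259069769229676 yaw 0.006375241224162706
```

The rail is about x −0.5, y −1.0 mm, yaw 0.006 rad from home. That is inside tolerance but with thin margin, so I'll nudge it with shut fingers, first from the tail.

```bash
sed -i 's/JIG=\[.*$/JIG=[.5607,.2066,-.0741]/' h.py; python3 - <<'E'
from h import *
t=T(JIG,[[-.005,-.098,0]])[0]
go([t[0],t[1],.06],JIG[2])
E
```

```text
t 9.77 pos [0.5553 0.1509 0.159 ] shift tool [0.0998 0.0023 0.0402] world [-0.0068 -0.0417 -0.099 ]
toolx [-0.061 -0.014 -0.998] tooly yaw -0.0767 F [0.5 0.  0.4] grip 0.049 q [0.26 0.48 0.16 1.31 0.   1.91]
roll about tool x -0.0026 (other 3.139 )
```

Call:
arm_command([
  {"x": 0,"y": 0.001,"z": 0.02,"roll": 0,"fingers": 0},
  {"x": 0.01,"y": 0.001,"z": 0.02,"roll": 0,"fingers": 0},
  {"x": 0.03,"y": 0,"z": 0,"roll": 0,"fingers": 0},
  {"x": 0.03,"y": 0,"z": 0,"roll": 0,"fingers": 0},
  {"x": 0.02,"y": 0,"z": 0,"roll": 0,"fingers": 0},
  {"x": 0,"y": 0,"z": 0,"roll": 0,"fingers": 0},
])

```text
clock: 10.27
eef_pos: [0.5465, 0.1113, 0.0625]
tool_rot: [-0.497, -0.494, 0.537, -0.47]
ft_force: [-0.8, 0.4, -0.7]
grip_width: 0.0
```

```bash
python3 - <<'E'
from h import *; from workcell import camera
t=T(JIG,[[-.005,-.098,0]])[0]
go([t[0],t[1],.028],JIG[2])
c=camera("wrist"); cv2.imwrite("pics/wrist10.png",c["frame"][:,:,::-1])
E
```

```text
t 10.27 pos [0.5465 0.1113 0.0625] shift tool [0.0343 0.0043 0.0013] world [ 0.002  -0.0021 -0.0345]
toolx [-0.065 -0.014 -0.998] tooly yaw -0.0715 F [-0.8  0.4 -0.7] grip 0.0 q [ 0.2   0.53 -0.03  1.08 -0.    1.84]
roll about tool x 0.0026 (other -3.139 )
```

View pics/wrist10.png

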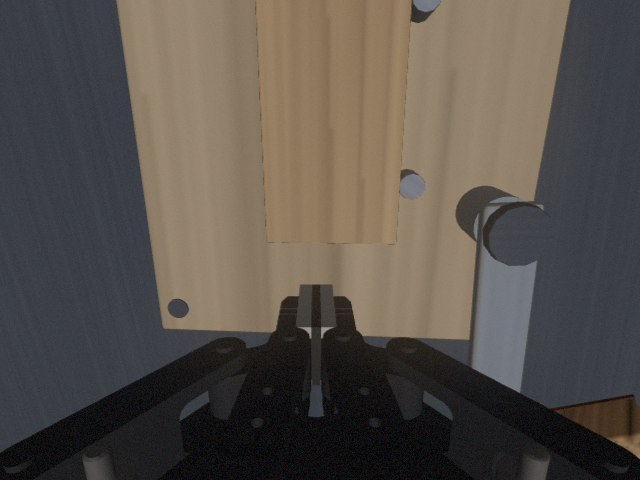

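The fingers are shut at (317,300) and the tail end is ahead at row 243, with room to descend.

Call:
arm_command([
  {"x": 0.015,"y": 0.003,"z": 0.001,"roll": 0,"fingers": 0},
  {"x": 0.015,"y": 0,"z": 0,"roll": 0,"fingers": 0},
  {"x": 0.004,"y": 0,"z": 0,"roll": 0,"fingers": 0},
  {"x": 0,"y": 0,"z": 0,"roll": 0,"fingers": 0},
])

```text
clock: 10.65
eef_pos: [0.5496, 0.1122, 0.0311]
tool_rot: [-0.497, -0.494, 0.536, -0.471]
ft_force: [-0.4, -0.2, -0.4]
grip_width: -0.0002
```

```bash
python3 - <<'E'
from h import *
t=T(JIG,[[-.005,-.088,0]])[0]
go([t[0],t[1],.028],JIG[2])
E
```

```text
t 10.65 pos [0.5496 0.1122 0.0311] shift tool [ 0.003  -0.0007 -0.007 ] world [-0.0004  0.007  -0.0031]
toolx [-0.062 -0.014 -0.998] tooly yaw -0.0683 F [-0.4 -0.2 -0.4] grip -0.0002 q [ 0.2   0.57 -0.06  1.01 -0.    1.84]
roll about tool x 0.0058 (other -3.1358 )
```

Call:
arm_command([
  {"x": 0.002,"y": 0,"z": -0.004,"roll": 0,"fingers": 0},
  {"x": 0,"y": 0,"z": -0.003,"roll": 0,"fingers": 0},
  {"x": 0,"y": 0,"z": -0.002,"roll": 0,"fingers": 0},
])

```text
clock: 10.9
eef_pos: [0.5517, 0.1213, 0.0315]
tool_rot: [-0.497, -0.493, 0.536, -0.472]
ft_force: [-1.1, -7.9, -0.3]
grip_width: -0.0001
```

```bash
python3 - <<'E'
from h import *
t=T(JIG,[[-.005,-.086,0]])[0]
go([t[0],t[1],.028],JIG[2])
E
```

```text
t 10.9 pos [0.5517 0.1213 0.0315] shift tool [ 0.0036 -0.0021  0.0002] world [-0.0023 -0.0001 -0.0035]
toolx [-0.059 -0.016 -0.998] tooly yaw -0.0684 F [-1.1 -7.9 -0.3] grip -0.0001 q [ 0.22  0.57 -0.05  1.01 -0.    1.86]
roll about tool x 0.0057 (other -3.1359 )
```

The 7.9 N resistance is far above rail friction, so the tenon is hard on the stop. Backing off to check the side.

Call:
arm_command([
  {"x": 0,"y": 0,"z": -0.001,"roll": 0,"fingers": 0},
  {"x": 0,"y": 0,"z": 0.006,"roll": 0,"fingers": 0},
  {"x": 0,"y": 0,"z": 0.01,"roll": 0,"fingers": 0},
  {"x": -0.03,"y": 0,"z": 0.01,"roll": 0,"fingers": 0},
  {"x": -0.04,"y": 0,"z": 0.005,"roll": 0,"fingers": 0},
  {"x": -0.04,"y": 0,"z": 0,"roll": 0,"fingers": 0},
  {"x": -0.02,"y": -0.002,"z": 0,"roll": 0,"fingers": 0},
  {"x": 0,"y": 0,"z": 0,"roll": 0,"fingers": 0},
])

```text
clock: 11.57
eef_pos: [0.5545, 0.0896, 0.1694]
tool_rot: [-0.497, -0.493, 0.536, -0.472]
ft_force: [1.2, 0.3, 0.4]
grip_width: -0.0001
```

```bash
python3 - <<'E'
from h import *; from workcell import camera
go([.56,.2,.1],JIG[2])
c=camera("wrist"); cv2.imwrite("pics/wrist11.png",c["frame"][:,:,::-1])
np.save("wrist11.npy",{k:c[k] for k in("rvec","tvec","intrinsics")},allow_pickle=True)
E
```

```text
t 11.57 pos [0.5545 0.0896 0.1694] shift tool [ 0.067   0.002  -0.1119] world [ 0.0055  0.1104 -0.0694]
toolx [-0.06  -0.017 -0.998] tooly yaw -0.0684 F [1.2 0.3 0.4] grip -0.0001 q [ 0.16  0.44  0.13  1.32 -0.01  1.8 ]
roll about tool x 0.0057 (other -3.1359 )
```

View pics/wrist11.png

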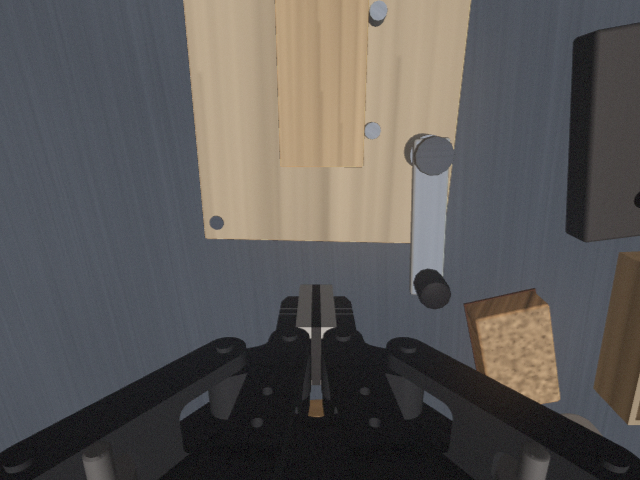

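Tail and dowel a (372,130) are in view; the keeper is still out, knob at (432,288). Now I'll nudge from the −x side at mid-length.

```bash
python3 - <<'E'
from h import *
t=T(JIG,[[-.060,-.015,0]])[0]
go([t[0],t[1],.09],JIG[2])
E
```

```text
t 11.62 pos [0.5544 0.0896 0.1682] shift tool [ 0.0794 -0.0571 -0.1043] world [-0.0546  0.1065 -0.0782]
toolx [-0.06  -0.018 -0.998] tooly yaw -0.0685 F [ 0.2 -0.4 -0.7] grip 0.0001 q [ 0.16  0.44  0.13  1.32 -0.01  1.8 ]
roll about tool x 0.0056 (other -3.136 )
```

Call:
arm_command([
  {"x": 0,"y": -0.018,"z": -0.02,"roll": 0,"fingers": 0},
  {"x": 0,"y": -0.018,"z": -0.03,"roll": 0,"fingers": 0},
  {"x": 0.02,"y": -0.018,"z": -0.03,"roll": 0,"fingers": 0},
  {"x": 0.02,"y": -0.003,"z": -0.025,"roll": 0,"fingers": 0},
  {"x": 0.02,"y": 0,"z": 0,"roll": 0,"fingers": 0},
  {"x": 0.015,"y": 0,"z": 0,"roll": 0,"fingers": 0},
  {"x": 0,"y": 0,"z": 0,"roll": 0,"fingers": 0},
])

```text
clock: 12.2
eef_pos: [0.4976, 0.198, 0.088]
tool_rot: [-0.498, -0.492, 0.537, -0.471]
ft_force: [-0.8, -0.1, 0.7]
grip_width: 0.0003
```

```bash
python3 - <<'E'
from h import *; from workcell import camera
t=T(JIG,[[-.058,-.015,0]])[0]
go([t[0],t[1],.030],JIG[2])
c=camera("wrist"); cv2.imwrite("pics/wrist12.png",c["frame"][:,:,::-1])
np.save("wrist12.npy",{k:c[k] for k in("rvec","tvec","intrinsics")},allow_pickle=True)
E
```

```text
t 12.2 pos [0.4976 0.198  0.088 ] shift tool [0.0577 0.0076 0.0006] world [ 0.0041 -0.002  -0.058 ]
toolx [-0.059 -0.015 -0.998] tooly yaw -0.0729 F [-0.8 -0.1  0.7] grip 0.0003 q [ 0.37  0.46 -0.07  1.1   0.01  2.02]
roll about tool x 0.0012 (other -3.1404 )
```

View pics/wrist12.png

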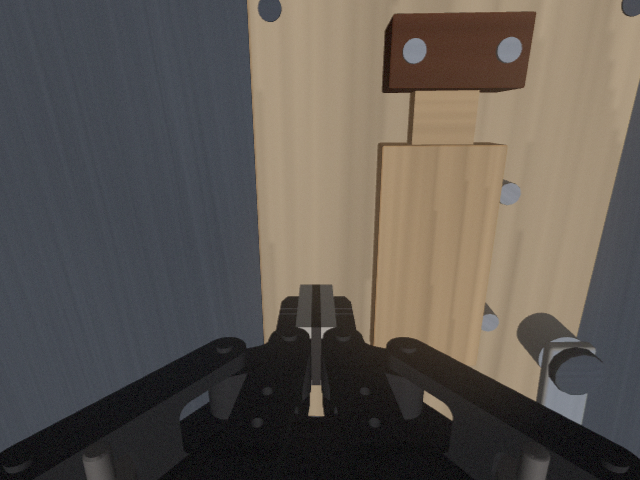

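The shut fingers (317,300) are beside the rail's −x side (column 378). Descending, then pushing.

Call:
arm_command([
  {"x": 0.02,"y": 0.002,"z": 0,"roll": 0,"fingers": 0},
  {"x": 0.02,"y": 0.002,"z": 0,"roll": 0,"fingers": 0},
  {"x": 0.014,"y": 0.001,"z": 0,"roll": 0,"fingers": 0},
  {"x": 0.002,"y": 0,"z": 0,"roll": 0,"fingers": 0},
])

```text
clock: 12.58
eef_pos: [0.5022, 0.1957, 0.0336]
tool_rot: [-0.501, -0.491, 0.535, -0.471]
ft_force: [-0.3, -0.1, 0.0]
grip_width: 0.0001
```

```bash
python3 - <<'E'
from h import *
t=T(JIG,[[-.0445,-.015,0]])[0]
go([t[0],t[1],.030],JIG[2])
E
```

```text
t 12.58 pos [0.5022 0.1957 0.0336] shift tool [ 0.0029  0.0132 -0.0003] world [ 0.013  -0.0008 -0.0036]
toolx [-0.055 -0.013 -0.998] tooly yaw -0.0753 F [-0.3 -0.1  0. ] grip 0.0001 q [ 0.37  0.52 -0.13  0.98  0.01  2.01]
roll about tool x -0.0012 (other 3.1404 )
```

Call:
arm_command([
  {"x": 0.004,"y": 0.004,"z": 0,"roll": 0,"fingers": 0},
  {"x": 0,"y": 0.003,"z": 0,"roll": 0,"fingers": 0},
  {"x": 0,"y": 0.002,"z": 0,"roll": 0,"fingers": 0},
])

```text
clock: 12.83
eef_pos: [0.5125, 0.194, 0.0303]
tool_rot: [-0.502, -0.49, 0.536, -0.471]
ft_force: [0.1, -0.1, 0.0]
grip_width: -0.0001
```

```bash
python3 - <<'E'
from h import *
t=T(JIG,[[-.0445,-.015,0]])[0]
go([t[0],t[1],.030],JIG[2])
E
```

```text
t 12.83 pos [0.5125 0.194  0.0303] shift tool [ 0.0002  0.0027 -0.0012] world [ 0.0027  0.001  -0.0003]
toolx [-0.054 -0.013 -0.998] tooly yaw -0.077 F [ 0.1 -0.1  0. ] grip -0.0001 q [ 0.36  0.54 -0.11  0.98  0.01  2.01]
roll about tool x -0.0029 (other 3.1387 )
```

Call:
arm_command([
  {"x": 0,"y": 0.002,"z": 0,"roll": 0,"fingers": 0},
  {"x": 0,"y": 0.002,"z": 0,"roll": 0,"fingers": 0},
])

```text
clock: 13.0
eef_pos: [0.5143, 0.1941, 0.031]
tool_rot: [-0.501, -0.492, 0.537, -0.469]
ft_force: [-7.4, 1.9, 0.5]
grip_width: 0.0001
```

```bash
python3 - <<'E'
from h import *
t=T(JIG,[[-.0445,-.015,0]])[0]
go([t[0],t[1],.030],JIG[2])
E
```

```text
t 13.0 pos [0.5143 0.1941 0.031 ] shift tool [ 0.0009  0.0009 -0.0009] world [ 0.0009  0.0008 -0.001 ]
toolx [-0.06  -0.01  -0.998] tooly yaw -0.0769 F [-7.4  1.9  0.5] grip 0.0001 q [ 0.35  0.54 -0.1   0.99  0.01  2.  ]
roll about tool x -0.0028 (other 3.1388 )
```

There is 7.4 N of side resistance, so the rail is hard on the dowels. One more small push, then retreat and look.

Call:
arm_command([
  {"x": 0,"y": 0.001,"z": 0,"roll": 0,"fingers": 0},
  {"x": 0,"y": 0,"z": 0,"roll": 0,"fingers": 0},
  {"x": 0,"y": -0.004,"z": 0,"roll": 0,"fingers": 0},
  {"x": 0,"y": -0.01,"z": 0,"roll": 0,"fingers": 0},
  {"x": -0.02,"y": -0.005,"z": 0,"roll": 0,"fingers": 0},
  {"x": -0.04,"y": 0,"z": 0,"roll": 0,"fingers": 0},
  {"x": -0.04,"y": 0.005,"z": 0.01,"roll": 0,"fingers": 0},
  {"x": -0.03,"y": 0.01,"z": 0.03,"roll": 0,"fingers": 0},
  {"x": 0,"y": 0.01,"z": 0.03,"roll": 0,"fingers": 0},
  {"x": 0,"y": 0,"z": 0,"roll": 0,"fingers": 0},
])

```text
clock: 13.83
eef_pos: [0.5216, 0.1254, 0.1696]
tool_rot: [-0.5, -0.492, 0.534, -0.472]
ft_force: [-0.4, 0.9, 0.2]
grip_width: 0.0002
```

```bash
python3 - <<'E'
from h import *; from workcell import camera
pv=T(JIG,[[.075,-.065,0]])[0]
go([.56,.1,.1],JIG[2])
c=camera("wrist"); cv2.imwrite("pics/wrist13.png",c["frame"][:,:,::-1])
np.save("wrist13.npy",{k:c[k] for k in("rvec","tvec","intrinsics")},allow_pickle=True)
E
```

```text
t 13.83 pos [0.5216 0.1254 0.1696] shift tool [0.0677 0.0437 0.0215] world [ 0.0384 -0.0254 -0.0696]
toolx [-0.054 -0.013 -0.998] tooly yaw -0.0708 F [-0.4  0.9  0.2] grip 0.0002 q [0.24 0.39 0.05 1.29 0.   1.88]
roll about tool x 0.0033 (other -3.1383 )
```

View pics/wrist13.png

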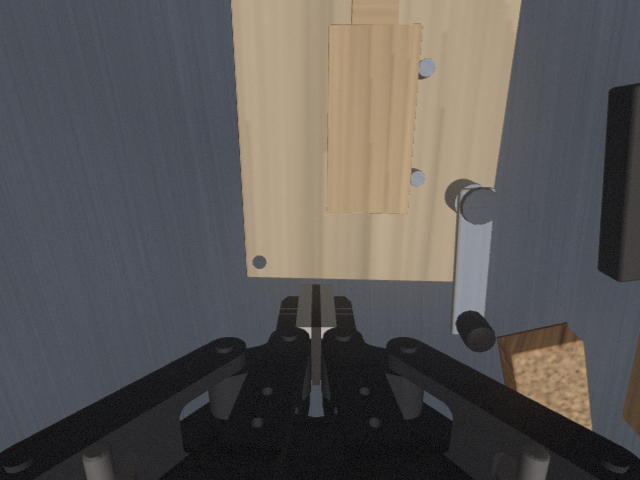

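Call:
arm_command([
  {"x": -0.01,"y": 0.005,"z": -0.03,"roll": 0,"fingers": 0},
  {"x": 0,"y": 0.005,"z": -0.03,"roll": 0,"fingers": 0},
  {"x": 0,"y": 0,"z": 0,"roll": 0,"fingers": 0},
])

```text
clock: 14.13
eef_pos: [0.5354, 0.1874, 0.1798]
tool_rot: [-0.503, -0.491, 0.534, -0.47]
ft_force: [0.7, 0.6, -0.4]
grip_width: 0.0003
```

```bash
python3 - <<'E'
from h import *; from workcell import camera
c=camera("wrist"); cv2.imwrite("pics/wrist14.png",c["frame"][:,:,::-1])
a=c["frame"][:,:,::-1]
np.save("wrist14.npy",{k:c[k] for k in("rvec","tvec","intrinsics")},allow_pickle=True)
W=T(JIG,[[-.03,.08,.03],[.04,-.08,.04]]); print(proj(c,W))
E
```

```text
[[315.14393342  82.83374982]
 [399.46781043 289.62858649]]
```

View pics/wrist14.png

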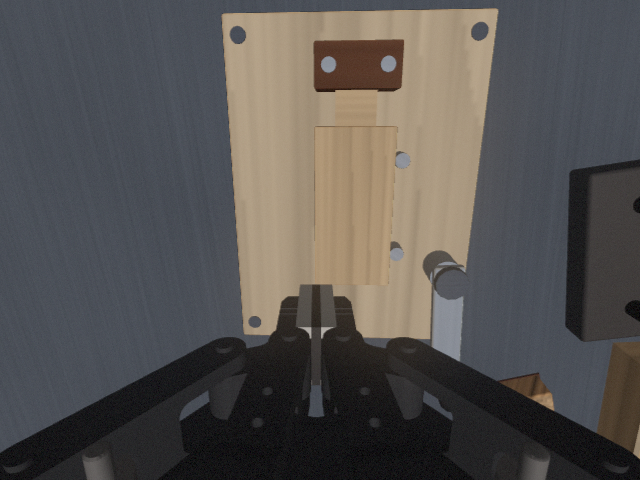

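```bash
python3 - <<'E'
import cv2
a=cv2.imread("pics/wrist14.png")
cv2.imwrite("pics/w14a.png",cv2.resize(a[30:180,300:420],None,fx=4,fy=4,interpolation=cv2.INTER_CUBIC))
cv2.imwrite("pics/w14b.png",cv2.resize(a[230:300,300:420],None,fx=6,fy=6,interpolation=cv2.INTER_CUBIC))
E
```

```text
(no output)
```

View pics/w14a.png

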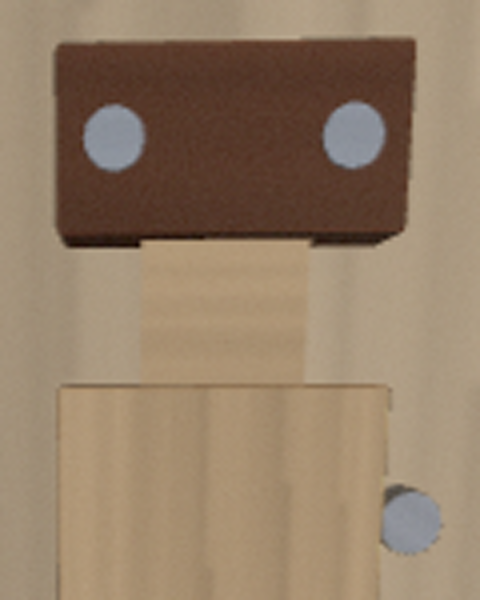

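View pics/w14b.png

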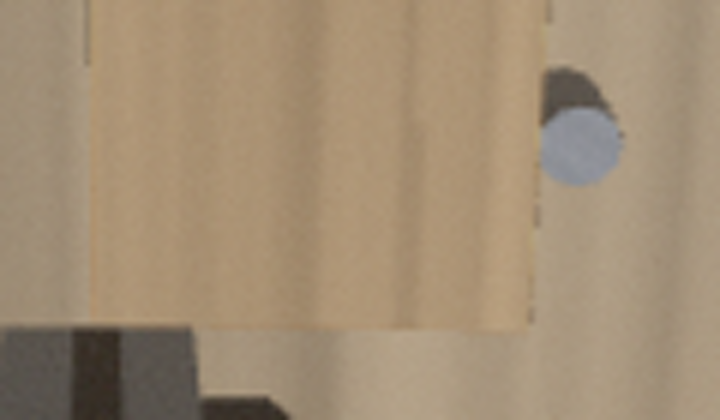

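```bash
python3 - <<'E'
from h import *
c=np.load("wrist14.npy",allow_pickle=True).item(); m=1e-3
fa=lambda p:full(p,4,(300,30)); fb=lambda p:full(p,6,(300,230))
jp=m*np.array([[36,25,36],[36,-50,36],[-30,75,48],[30,75,48],[-30,105,48],[30,105,48]])
ju=np.array([fa((412,522)),fb((582,147)),fa((57,233)),fa((405,229)),fa((56,43)),fa((415,39))])
j,r=fit([(c,jp,ju)],JIG);print("jig",j.round(4),r.round(2).tolist())
rp=m*np.array([[-30,50,42],[30,50,42],[-30,-75,42],[30,-75,42],[-15,75,37],[15,75,37]])
ru=np.array([fa((58,386)),fa((388,385)),fb((91,326)),fb((533,331)),fa((141,241)),fa((309,240))])
q,r=fit([(c,rp,ru)],JIG);print("rail",q.round(4),r.round(2).tolist())
d=q[:2]-j[:2];ca,sa=np.cos(j[2]),np.sin(j[2]);print("rel mm",1e3*(ca*d[0]+sa*d[1]),1e3*(-sa*d[0]+ca*d[1]),"yaw",q[2]-j[2])
# keeper: knob position and angle; push point
from workcell import get_obs
kn=np.array([.6276,.0461]);pv=T(j,[[.075,-.065,0]])[0]
print("pivot",pv, "knob ang",(np.arctan2(*(kn-pv[:2])[::-1])-j[2]-np.pi)%(2*np.pi))
E
```

```text
jig [ 0.5608  0.2064 -0.0699] [[-0.23, 0.02], [-0.04, -0.28], [-0.31, 0.6], [0.34, 0.65], [-0.41, -0.17], [0.69, -0.75]]
rail [ 0.5605  0.2063 -0.0697] [[-0.31, 0.19], [0.49, -0.05], [0.24, 0.03], [-0.31, 0.33], [-0.09, -0.09], [-0.02, -0.3]]
rel mm -0.3358236443029929 -0.137504829811896 yaw 0.00024343602926739372
pivot [0.63110799 0.13633372 0.        ] knob ang 1.601858929046295
```

The fit now gives the rail x −0.3, y −0.1 mm, yaw 0.000: fully home, with the keeper still at ~1.6. Next, the keeper: push the knob towards −x, then towards +y.

```bash
sed -i 's/JIG=\[.*$/JIG=[.5608,.2065,-.071]/' h.py; cat >> h.py <<'E'
def jg(x,y,z): 
    w=T(JIG,[[x,y,0]])[0]; go([w[0],w[1],z],JIG[2])
    from workcell import get_obs
    p=get_obs()["eef_pos"]; d=p[:2]-np.array(JIG[:2]); ca,sa=np.cos(JIG[2]),np.sin(JIG[2])
    print("tcp in jig mm",(1e3*np.array([ca*d[0]+sa*d[1],-sa*d[0]+ca*d[1]])).round(1), "target",w.round(4))
E
python3 - <<'E'
from h import *
jg(.118,-.155,.15)
E
```

```text
t 14.18 pos [0.535  0.1856 0.18  ] shift tool [0.0246 0.1443 0.1312] world [ 0.1325 -0.1421 -0.03  ]
toolx [-0.052 -0.01  -0.999] tooly yaw -0.0765 F [-0.2  0.1 -0.5] grip -0.0001 q [0.33 0.44 0.15 1.34 0.01 1.98]
roll about tool x -0.0055 (other 3.1361 )
tcp in jig mm [-24.2 -22.6] target [0.6675 0.0435 0.    ]
```

Call:
arm_command([
  {"x": 0,"y": 0.02,"z": 0.02,"roll": 0,"fingers": 0},
  {"x": 0,"y": 0.028,"z": 0.026,"roll": 0,"fingers": 0},
  {"x": 0.005,"y": 0.028,"z": 0.026,"roll": 0,"fingers": 0},
  {"x": 0.005,"y": 0.028,"z": 0.026,"roll": 0,"fingers": 0},
  {"x": 0.005,"y": 0.028,"z": 0.026,"roll": 0,"fingers": 0},
  {"x": 0.005,"y": 0.012,"z": 0.006,"roll": 0,"fingers": 0},
  {"x": 0,"y": 0,"z": 0,"roll": 0,"fingers": 0},
])

```text
clock: 14.77
eef_pos: [0.6665, 0.0445, 0.1497]
tool_rot: [-0.497, -0.494, 0.533, -0.473]
ft_force: [-0.7, -0.2, -0.3]
grip_width: 0.0
```

```bash
python3 - <<'E'
from h import *; from workcell import camera
jg(.115,-.155,.061)
c=camera("wrist"); cv2.imwrite("pics/wrist15.png",c["frame"][:,:,::-1])
c=camera("side"); cv2.imwrite("pics/side15.png",cv2.resize(c["frame"][180:380,180:380,::-1],None,fx=3,fy=3,interpolation=cv2.INTER_CUBIC))
E
```

```text
t 14.77 pos [0.6665 0.0445 0.1497] shift tool [ 0.0887  0.0031 -0.0006] world [-0.002  -0.0008 -0.0887]
toolx [-0.058 -0.013 -0.998] tooly yaw -0.0639 F [-0.7 -0.2 -0.3] grip 0.0 q [ 0.07  0.67  0.46  1.42 -0.01  1.7 ]
roll about tool x 0.0071 (other -3.1345 )
tcp in jig mm [ 117.  -154.1] target [0.6645 0.0437 0.    ]
```

View pics/wrist15.png

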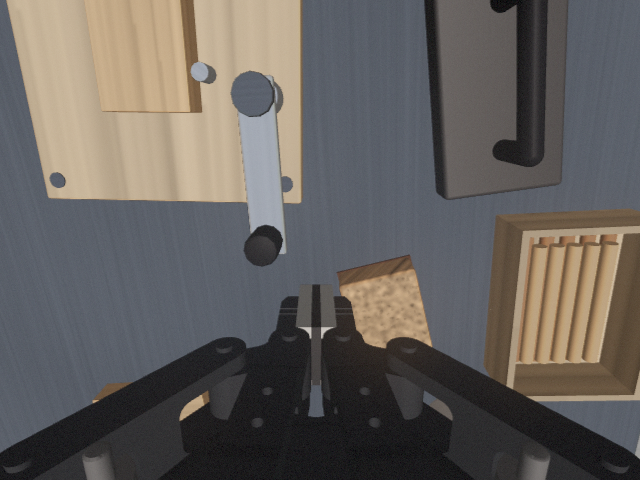

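View pics/side15.png

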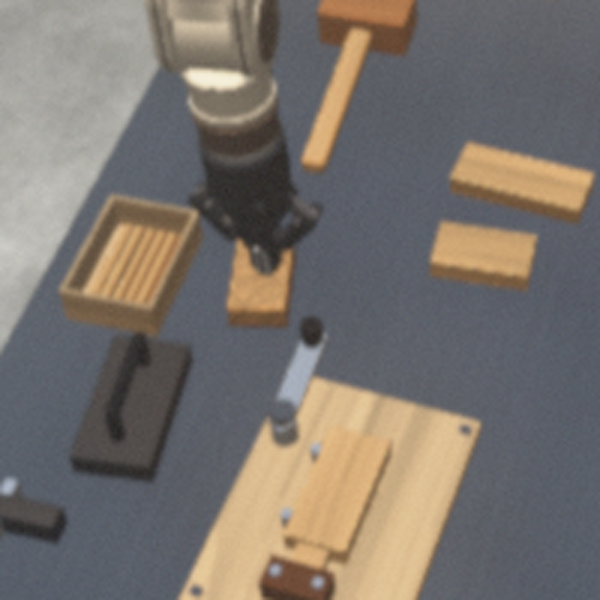

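The knob is at (262,245), to the left of the fingers (317,300). The sanding block (390,300) is only 30 mm high, so the descent to 60 mm is clear.

Call:
arm_command([
  {"x": 0.02,"y": 0.001,"z": 0,"roll": 0.004,"fingers": 0},
  {"x": 0.03,"y": 0.001,"z": 0,"roll": 0,"fingers": 0},
  {"x": 0.025,"y": 0.001,"z": 0,"roll": 0,"fingers": 0},
  {"x": 0.011,"y": 0,"z": 0,"roll": 0,"fingers": 0},
  {"x": 0,"y": 0,"z": 0,"roll": 0,"fingers": 0},
])

```text
clock: 15.28
eef_pos: [0.6591, 0.0522, 0.0675]
tool_rot: [-0.497, -0.496, 0.53, -0.475]
ft_force: [-0.7, 0.1, -0.0]
grip_width: -0.0
```

```bash
python3 - <<'E'
from h import *; from workcell import camera
jg(.075,-.155,.061)
c=camera("wrist"); cv2.imwrite("pics/wrist16.png",c["frame"][:,:,::-1])
E
```

```text
t 15.28 pos [0.6591 0.0522 0.0675] shift tool [ 0.0085 -0.0337  0.0075] world [-0.0344 -0.0057 -0.0065]
toolx [-0.054 -0.011 -0.998] tooly yaw -0.0577 F [-0.7  0.1 -0. ] grip -0.0 q [ 0.08  0.7   0.31  1.23 -0.01  1.71]
roll about tool x 0.0133 (other -3.1283 )
tcp in jig mm [ 109.  -146.9] target [0.6246 0.0466 0.    ]
```

View pics/wrist16.png

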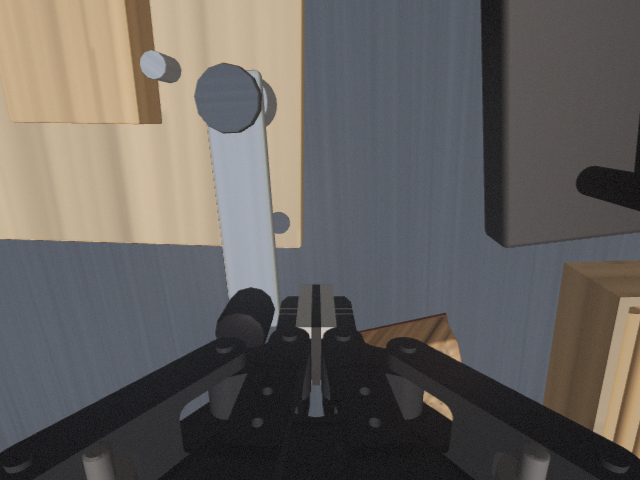

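Call:
arm_command([
  {"x": 0.006,"y": 0.001,"z": 0.007,"roll": 0,"fingers": 0},
  {"x": 0.001,"y": 0,"z": 0,"roll": 0,"fingers": 0},
  {"x": 0,"y": -0.008,"z": 0,"roll": 0,"fingers": 0},
  {"x": 0,"y": -0.01,"z": 0,"roll": 0,"fingers": 0},
  {"x": 0,"y": -0.01,"z": 0,"roll": 0,"fingers": 0},
])

```text
clock: 15.75
eef_pos: [0.6351, 0.0491, 0.0692]
tool_rot: [-0.5, -0.494, 0.526, -0.479]
ft_force: [0.4, -0.1, -0.2]
grip_width: 0.0002
```

```bash
python3 - <<'E'
from h import *; from workcell import camera
jg(.055,-.145,.061)
c=camera("wrist"); cv2.imwrite("pics/wrist17.png",c["frame"][:,:,::-1])
E
```

```text
t 15.75 pos [0.6351 0.0491 0.0692] shift tool [ 0.0093 -0.0298 -0.0074] world [-0.0297  0.0089 -0.0082]
toolx [-0.041 -0.01  -0.999] tooly yaw -0.0536 F [ 0.4 -0.1 -0.2] grip 0.0002 q [ 0.08  0.65  0.2   1.17 -0.01  1.7 ]
roll about tool x 0.0174 (other -3.1242 )
tcp in jig mm [  85.3 -151.8] target [0.6054 0.058  0.    ]
```

View pics/wrist17.png

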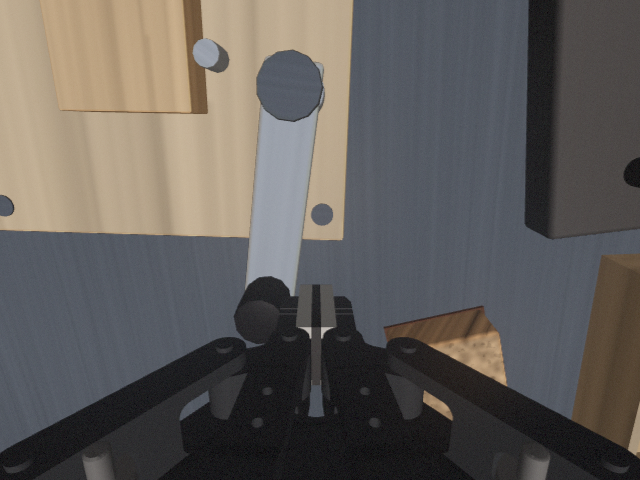

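The keeper is following: the knob is now left of the fingers at (262,310). I'll continue along the arc, slightly lower.

Call:
arm_command([
  {"x": 0.005,"y": -0.006,"z": 0,"roll": 0.01,"fingers": 0},
  {"x": 0.004,"y": -0.008,"z": -0.001,"roll": 0.006,"fingers": 0},
  {"x": 0,"y": -0.01,"z": -0.002,"roll": 0,"fingers": 0},
  {"x": 0,"y": -0.01,"z": -0.003,"roll": 0,"fingers": 0},
])

```text
clock: 16.13
eef_pos: [0.6052, 0.0571, 0.0683]
tool_rot: [-0.508, -0.486, 0.526, -0.478]
ft_force: [0.3, -0.6, -0.2]
grip_width: -0.0002
```

```bash
python3 - <<'E'
from h import *; from workcell import camera
jg(.036,-.130,.061)
c=camera("wrist"); cv2.imwrite("pics/wrist18.png",c["frame"][:,:,::-1])
E
```

```text
t 16.13 pos [0.6052 0.0571 0.0683] shift tool [ 0.0076 -0.0187 -0.016 ] world [-0.0178  0.0172 -0.0073]
toolx [-0.026 -0.009 -1.   ] tooly yaw -0.0715 F [ 0.3 -0.6 -0.2] grip -0.0002 q [ 0.1   0.58  0.08  1.1  -0.01  1.74]
roll about tool x -0.0005 (other 3.1411 )
tcp in jig mm [  54.9 -145.9] target [0.5875 0.0743 0.    ]
```

View pics/wrist18.png

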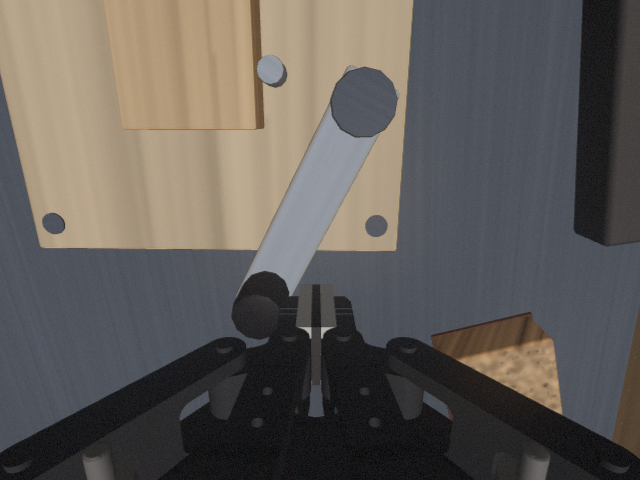

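Call:
arm_command([
  {"x": 0.004,"y": -0.008,"z": -0.005,"roll": 0,"fingers": 0},
  {"x": 0.003,"y": -0.009,"z": -0.007,"roll": 0,"fingers": 0},
  {"x": 0.002,"y": -0.008,"z": -0.008,"roll": 0,"fingers": 0},
  {"x": 0,"y": 0,"z": 0,"roll": 0,"fingers": 0},
])

```text
clock: 16.52
eef_pos: [0.5826, 0.0805, 0.0641]
tool_rot: [-0.511, -0.484, 0.524, -0.48]
ft_force: [0.2, -0.8, -0.1]
grip_width: 0.0003
```

```bash
python3 - <<'E'
from h import *; from workcell import camera
jg(.036,-.130,.061)
c=camera("wrist"); cv2.imwrite("pics/wrist19.png",c["frame"][:,:,::-1])
E
```

```text
t 16.52 pos [0.5826 0.0805 0.0641] shift tool [0.003  0.0053 0.0059] world [ 0.0048 -0.0063 -0.0031]
toolx [-0.018 -0.008 -1.   ] tooly yaw -0.0713 F [ 0.2 -0.8 -0.1] grip 0.0003 q [ 0.14  0.55  0.01  1.05 -0.01  1.78]
roll about tool x -0.0003 (other 3.1413 )
tcp in jig mm [  30.7 -124.1] target [0.5875 0.0743 0.    ]
```

View pics/wrist19.png

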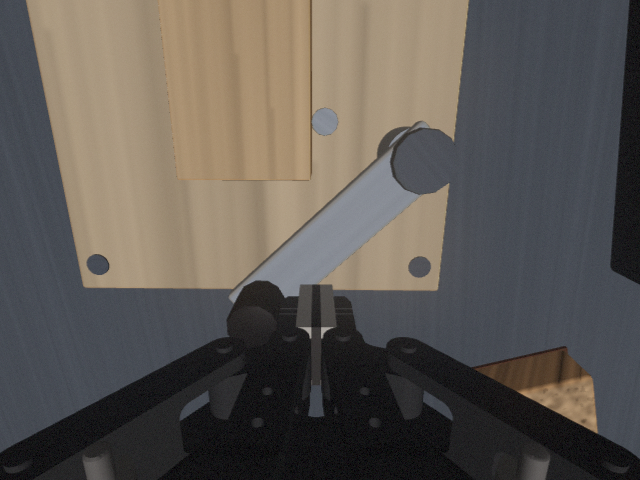

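The arm is at ~0.7 rad. Now I'll move round to the knob's −y side and push towards +y.

Call:
arm_command([
  {"x": 0,"y": 0.01,"z": 0.01,"roll": 0,"fingers": 0},
  {"x": 0,"y": 0.002,"z": 0.02,"roll": 0,"fingers": 0},
  {"x": 0,"y": -0.005,"z": 0.015,"roll": 0,"fingers": 0},
  {"x": 0,"y": -0.015,"z": 0,"roll": 0,"fingers": 0},
  {"x": 0,"y": -0.015,"z": 0,"roll": 0,"fingers": 0},
  {"x": 0,"y": -0.008,"z": 0,"roll": 0,"fingers": 0},
  {"x": 0,"y": 0,"z": 0,"roll": 0,"fingers": 0},
])

```text
clock: 17.15
eef_pos: [0.5553, 0.0308, 0.0653]
tool_rot: [-0.512, -0.482, 0.524, -0.481]
ft_force: [-0.2, -0.7, 0.1]
grip_width: -0.0
```

```bash
python3 - <<'E'
from h import *; from workcell import camera
jg(0,-.150,.061)
c=camera("wrist"); cv2.imwrite("pics/wrist20.png",c["frame"][:,:,::-1])
E
```

```text
t 17.15 pos [0.5553 0.0308 0.0653] shift tool [ 0.0041 -0.0069 -0.0257] world [-0.0051  0.0261 -0.0043]
toolx [-0.013 -0.011 -1.   ] tooly yaw -0.0723 F [-0.2 -0.7  0.1] grip -0.0 q [ 0.06  0.48 -0.09  1.01 -0.01  1.7 ]
roll about tool x -0.0013 (other 3.1403 )
tcp in jig mm [   7.  -175.7] target [0.5502 0.0569 0.    ]
```

View pics/wrist20.png

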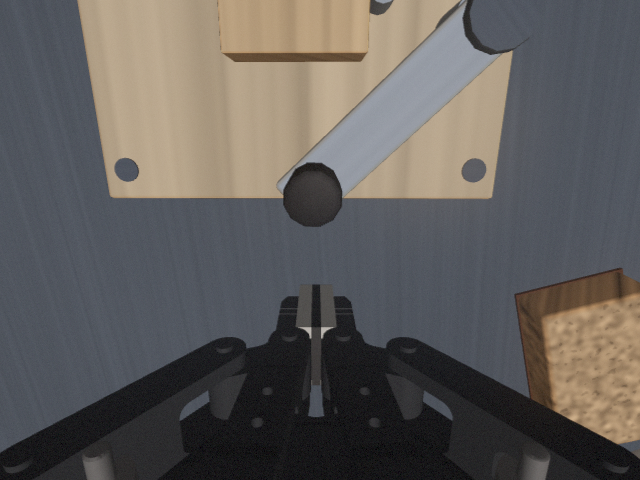

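The knob (313,195) is straight ahead of the fingers (317,290). Pushing +y.

Call:
arm_command([
  {"x": 0.003,"y": -0.001,"z": -0.012,"roll": 0,"fingers": 0},
  {"x": 0,"y": -0.001,"z": -0.012,"roll": 0,"fingers": 0},
  {"x": 0,"y": -0.003,"z": -0.01,"roll": 0,"fingers": 0},
  {"x": 0,"y": -0.004,"z": -0.01,"roll": 0,"fingers": 0},
  {"x": 0,"y": -0.004,"z": -0.01,"roll": 0,"fingers": 0},
  {"x": 0,"y": -0.004,"z": -0.01,"roll": 0,"fingers": 0},
])

```text
clock: 17.7
eef_pos: [0.5454, 0.0994, 0.0608]
tool_rot: [-0.512, -0.48, 0.525, -0.482]
ft_force: [-0.6, -1.8, -0.3]
grip_width: -0.0006
```

```bash
python3 - <<'E'
from h import *; from workcell import camera
jg(-.015,-.087,.061)
c=camera("wrist"); cv2.imwrite("pics/wrist21.png",c["frame"][:,:,::-1])
E
```

```text
t 17.7 pos [0.5454 0.0994 0.0608] shift tool [-0.0004 -0.0073 -0.0209] world [-0.0057  0.0214  0.0002]
toolx [-0.012 -0.014 -1.   ] tooly yaw -0.0749 F [-0.6 -1.8 -0.3] grip -0.0006 q [ 0.19  0.49 -0.1   1.   -0.01  1.83]
roll about tool x -0.0039 (other 3.1376 )
tcp in jig mm [  -7.8 -108. ] target [0.5397 0.1208 0.    ]
```

View pics/wrist21.png

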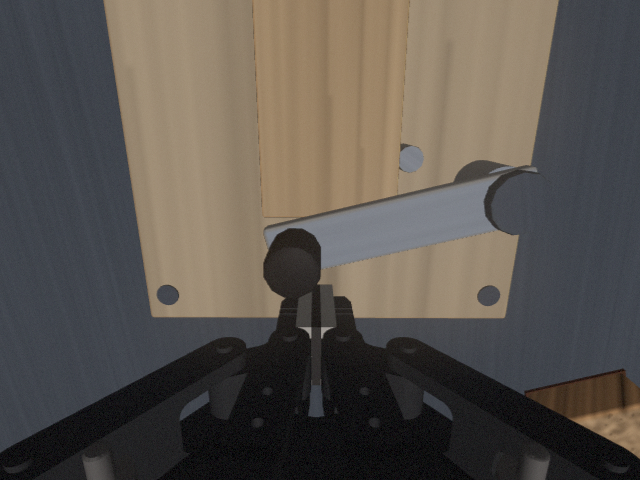

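The knob is pushed at (293,262) and the arm is at ~0.2 rad. A little further, shifting left and slowing.

Call:
arm_command([
  {"x": 0,"y": -0.005,"z": -0.006,"roll": 0,"fingers": 0},
  {"x": 0,"y": -0.003,"z": -0.006,"roll": 0,"fingers": 0},
  {"x": 0,"y": -0.001,"z": -0.004,"roll": 0,"fingers": 0},
])

```text
clock: 18.0
eef_pos: [0.5373, 0.1217, 0.0612]
tool_rot: [-0.512, -0.481, 0.522, -0.483]
ft_force: [2.2, -9.2, -0.9]
grip_width: -0.0005
```

```bash
python3 - <<'E'
from h import *
jg(-.015,-.087,.061)
E
```

```text
t 18.0 pos [0.5373 0.1217 0.0612] shift tool [0.0002 0.0025 0.0007] world [ 0.0024 -0.0009 -0.0002]
toolx [-0.009 -0.012 -1.   ] tooly yaw -0.0698 F [ 2.2 -9.2 -0.9] grip -0.0005 q [ 0.23  0.48 -0.12  0.99 -0.01  1.87]
roll about tool x 0.0012 (other -3.1404 )
tcp in jig mm [-17.5 -86.3] target [0.5397 0.1208 0.    ]
```

9 N of resistance at y = −86 mm means the keeper is at its limit. I'll hold briefly, then retreat.

Call:
arm_command([
  {"x": 0,"y": 0,"z": -0.001,"roll": 0,"fingers": 0},
  {"x": 0,"y": 0,"z": 0,"roll": 0,"fingers": 0},
  {"x": 0,"y": 0,"z": 0,"roll": 0,"fingers": 0},
  {"x": 0,"y": 0,"z": 0,"roll": 0,"fingers": 0},
  {"x": 0,"y": 0,"z": 0.008,"roll": 0,"fingers": 0},
  {"x": 0,"y": 0,"z": 0.015,"roll": 0,"fingers": 0},
  {"x": -0.02,"y": 0,"z": 0.015,"roll": 0,"fingers": 0},
  {"x": -0.035,"y": 0,"z": 0.01,"roll": 0,"fingers": 0},
  {"x": -0.035,"y": 0,"z": 0,"roll": 0,"fingers": 0},
  {"x": -0.03,"y": 0,"z": -0.02,"roll": 0,"fingers": 0},
  {"x": 0,"y": 0,"z": -0.03,"roll": 0,"fingers": 0},
  {"x": 0,"y": 0,"z": -0.02,"roll": 0,"fingers": 0},
  {"x": 0,"y": 0,"z": 0,"roll": 0,"fingers": 0},
])

```text
clock: 19.08
eef_pos: [0.5389, 0.1424, 0.187]
tool_rot: [-0.514, -0.48, 0.524, -0.48]
ft_force: [-0.4, 0.0, -0.5]
grip_width: 0.0002
```

```bash
python3 - <<'E'
from h import *; from workcell import camera
jg(-.015,-.087,.061)
c=camera("wrist"); cv2.imwrite("pics/wrist22.png",c["frame"][:,:,::-1])
np.save("wrist22.npy",{k:c[k] for k in("rvec","tvec","intrinsics")},allow_pickle=True)
c=camera("scene"); cv2.imwrite("pics/scene22.png",c["frame"][:,:,::-1])
E
```

```text
t 19.08 pos [0.5389 0.1424 0.187 ] shift tool [0.1261 0.0035 0.0202] world [ 0.0007 -0.0216 -0.126 ]
toolx [-0.01  -0.009 -1.   ] tooly yaw -0.077 F [-0.4  0.  -0.5] grip 0.0002 q [ 0.26  0.39  0.09  1.29 -0.01  1.91]
roll about tool x -0.006 (other 3.1356 )
tcp in jig mm [-17.3 -65.5] target [0.5397 0.1208 0.    ]
```

View pics/wrist22.png

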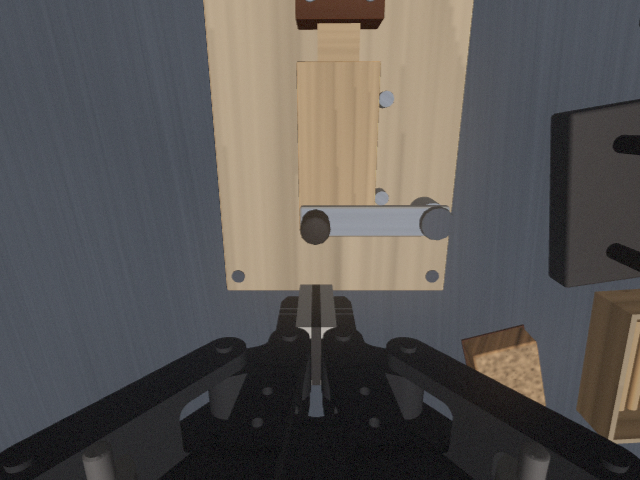

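View pics/scene22.png

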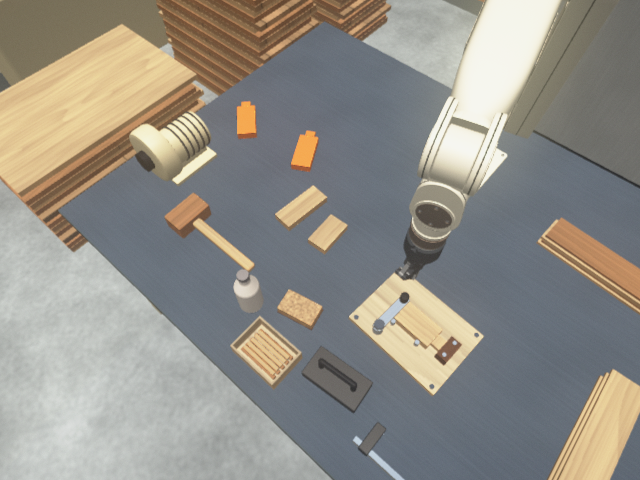

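The keeper lies across the rail: knob (316,227), pivot (436,222). The rail is against the dowels (386,99), (381,198) and the stop, and the bystanders are unmoved in the scene view. A last numeric check follows.

```bash
python3 - <<'E'
import cv2
a=cv2.imread("pics/wrist22.png")
cv2.imwrite("pics/w22.png",cv2.resize(a[0:145,285:405],None,fx=4.1,fy=4.1,interpolation=cv2.INTER_CUBIC))
cv2.imwrite("pics/w22b.png",cv2.resize(a[180:250,285:455],None,fx=4.5,fy=4.5,interpolation=cv2.INTER_CUBIC))
E
```

```text
(no output)
```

View pics/w22.png

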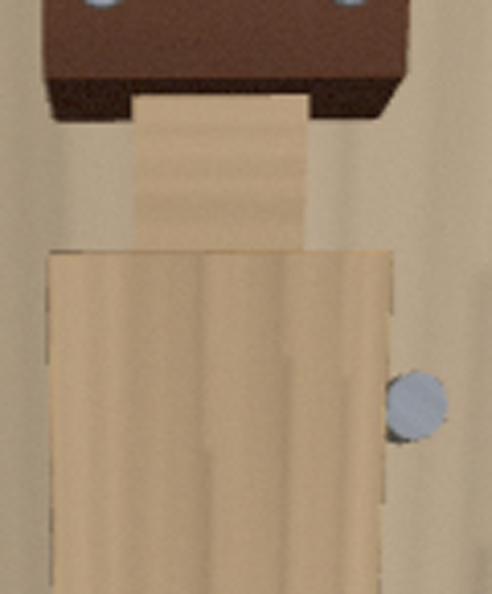

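View pics/w22b.png

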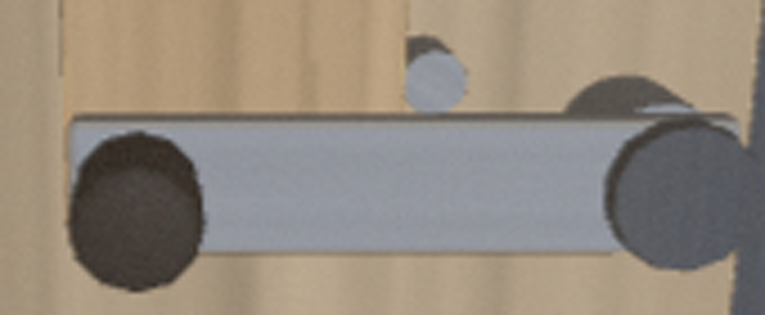

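```bash
python3 - <<'E'
from h import *
c=np.load("wrist22.npy",allow_pickle=True).item(); m=1e-3
fa=lambda p:full(p,4.1,(285,0)); fb=lambda p:full(p,4.5,(285,180))
jp=m*np.array([[36,25,36],[36,-50,36],[-30,75,48],[30,75,48],[-30,75,18],[30,75,18]])
ju=np.array([fa((416,406)),fb((437,83)),fa((45,79)),fa((406,77)),fa((56,122)),fa((380,118))])
j,r=fit([(c,jp,ju)],JIG);print("jig",j.round(4),abs(r).max().round(2))
rp=m*np.array([[-30,50,42],[30,50,42],[-15,75,37],[15,75,37],[30,0,42]])
ru=np.array([fa((49,252)),fa((391,252)),fa((132,97)),fa((309,95))])
q,r=fit([(c,rp[:4],ru)],JIG);d=q[:2]-j[:2];ca,sa=np.cos(j[2]),np.sin(j[2])
print("rel mm",1e3*(ca*d[0]+sa*d[1]),1e3*(-sa*d[0]+ca*d[1]),"yaw",q[2]-j[2],abs(r).max())
A=ray(c,fb((70,117)),.053);B=ray(c,fb((735,118)),.053);e=B-A;print("keeper angle",np.arctan2(e[1],e[0])-j[2])
b=ray(c,fb((405,20)),.042)[:2]-j[:2];print("rail edge near dowel a x mm",1e3*(ca*b[0]+sa*b[1]))
E
```

```text
jig [ 0.5608  0.2065 -0.0721] 0.64
rel mm -0.5939500618653392 -0.24379864504711593 yaw -0.003688085546586367 0.6224284762684533
keeper angle -0.0042998709198693585
rail edge near dowel a x mm 29.111061397739423
```

```bash
python3 -c "
from workcell import job_done,get_obs
print(get_obs()['ft_force'],job_done())"
```

```text
the job is handed in; nothing more can be done
[-0.07574149 -0.63319973 -0.25009797] None
```

The tenoned rail lies flat and fully home on the jig, the keeper arm is all the way in over it, and I handed the job in at about 19 s of the 72 s allowed.

I gripped the rail, placed it tenon-first against the dowels and stop, and released it. Shut-finger nudges from the tail (7.9 N) and the side (7.4 N) seated it fully. I then pushed the knob round to its limit, where it resisted with about 9 N, and withdrew clear.

**Before swinging the keeper:**
- The wrist-camera fit put the rail at x −0.3 mm, y −0.1 mm and yaw 0.000 rad from home, with the keeper at about 1.6 rad.

**Final picture:**
- **Rail:** x about −0.6 mm and y −0.2 mm from home, with the edge by dowel a about 0.9 mm short of its touching line. This disagrees by a few tenths of a mm with the earlier fit, within camera accuracy and the 2 mm limit.
- **Keeper:** about −0.004 rad, essentially fully in.
- **Other things on the bench:** they look unmoved in the scene view; I did not measure them.

**Drift and a rejected fit:** The tool tilted by up to about 4° during the carry and placing, because moves cannot correct tilt. The first release left the rail about 1 mm short of the stop, which is why I nudged it. My first jig fit was also off by 8 px because I had misread a corner hidden behind the keeper, and I dropped that point.

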